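# Lock back the sprung belt-tension wheel of a laboratory shaker

### The job

The drive belt is off this laboratory shaker, and its sprung tension wheel has to be locked back before the new belt can go on. Take the red-headed lock pin out of the tool block, set it in the white-ringed eye of the wheel and use it to swing the wheel anticlockwise against its spring, feeling gently for the lock hole hidden underneath, until the pin drops in; push it fully home, upright, and let go so that the pin alone holds the wheel. Never force the pin or let the wheel fly back, and leave the two drivers, the bottle and the beaker where they stand.

Things in the scene. Friction and masses are not known exactly. Their poses are not given: they have to be found in the camera images.
- shaker: Orbital shaker, platform off, fixed: white housing 260 (x) x 280 (y) x 70 mm tall, aluminium deck at 70 mm, controls on its -x side; origin at the centre of its underside, z up. On deck: tension wheel; big toothed pulley (radius 56 mm, top 118 mm) at x +65, y +45; motor pulley at x -95, y +45; corner posts 100 mm tall at x +-105, y +-117 mm.
- wheel_axis (a point): On the tension wheel's vertical axis, level with its upper face (94 mm above the bench); fixed at x -20, y -50 mm on the shaker. Wheel: yellow disc, radius 66 mm, 8 mm thick; centre boss radius 15 mm, 13 mm proud; black roller, radius 21 mm, 31 mm proud, 55 mm from the axis, 150 degrees anticlockwise of the eye. The lock plate (14 mm thick) lies under it, top face 84 mm above the bench.
- eye (a point): Centre of the eye at the wheel's upper face (94 mm above the bench): vertical through hole, 11.4 mm diameter, white ring painted round it, 52 mm from the wheel's axis; turns with the wheel. At rest it lies 0.87 rad clockwise (from above) of the shaker's own +x direction.
- lock_plate_face (a point): On the wheel's axis, at the lock plate's top face. The fixed plate has one vertical lock hole, 11.4 mm diameter, 14 mm deep, 52 mm from the axis, hidden by the disc until the eye stands over it. The plate is clamped through slots, so its hole is not exactly known: it lines up with the eye somewhere from 0.5 to 1.0 rad of wheel angle. Elsewhere the tip lands on flat plate, 12 mm short of home.
- tension_wheel (a joint): Wheel angle, rad: 0 at rest on its stop, growing anticlockwise seen from above, against its spring; hard stop at 1.25. Spring torque 0.125 N m at rest plus 0.25 N m per rad (5 to 7 N at the eye where it locks); it turns freely and flies back if let go.
- lock_pin: Lock pin, 60 mm, 55 to 90 g: bevelled steel shank 10 mm diameter, 22 mm long; steel collar 26 mm diameter, 4 mm thick; red round head 18 mm diameter, 34 mm tall. Origin at the shank's lower end, z towards the head. It stands in a tool block hole, collar on the block, head 44 to 78 mm above the bench. Home: collar on the wheel, lower end 72 mm above the bench, 12 mm down in the lock hole.
- pin_tip (a point): Centre of the lower end of the lock pin's shank (the pin's origin). A light push of under 15 N seats the pin once it is over the lock hole; a clumsy shove bends it.
- tool_block: Dark grey tool block, fixed, 180 (x) x 60 (y) x 40 mm tall, origin at the centre of its underside. Three vertical holes, 12 mm diameter, 30 mm deep, along its x at -60, 0 and +60 mm, hold the lock pin and the two drivers in any order.
- driver_blue: Stubby hex driver with a blue handle (24 mm diameter, 50 mm tall), 76 mm long, standing in the tool block with its handle from 40 to 90 mm above the bench; origin at the lower end of its shank. Leave it alone.
- driver_black: The same, with a black handle. Leave it alone.
- reagent_bottle: Amber glass reagent bottle, 64 mm in diameter and 130 mm tall, standing on the bench to the left of the shaker; origin at the centre of its underside. Leave it alone.
- beaker: Small glass beaker, 60 mm in diameter and 75 mm tall, standing on the bench to the left of the shaker; origin at the centre of its underside. Leave it alone.
There are look-alikes about, which are no part of the job. There is more than one size of the lock_pin; the one meant has the size given above.

How it is judged:
On the way, in this order (a step that is already met when the one before it is completed fails the run):
1. the lock pin is in the eye of the wheel (horizontal distance between pin_tip and eye below 0.004 m and z of pin_tip in the frame of shaker below 0.09 m), for 0.1 s.
2. with the pin in its eye the wheel is swung against its spring, past 0.3 rad (horizontal distance between pin_tip and eye below 0.004 m and z of pin_tip in the frame of shaker below 0.092 m and value of joint tension_wheel above 0.3 rad), for 0.1 s.
At the end, for the whole second after the job is handed in: The released pin is upright (within 8 degrees) in the eye (within 4 mm), its lower end 66 to 75 mm above the shaker's underside (collar within 3 mm of the wheel), the wheel held at 0.45 to 1.05 rad, all at rest; nothing else disturbed (horizontal distance between pin_tip and eye below 0.004 m and z of pin_tip in the frame of shaker between 0.066 and 0.075 m and angle between lock_pin's own z axis and vertical below 0.14 rad and value of joint tension_wheel between 0.45 and 1.05 rad and linear speed of lock_pin below 0.02 m/s and velocity of joint tension_wheel between -0.1 and 0.1 rad/s); the robot touches nothing.
It fails at once if the pin is forced: it bears on the wheel and lock plate with more than 40 N in all (contact force between lock_pin and shaker above 40 N).
It fails at once if the wheel flies back under its spring (faster than 3 rad/s) (velocity of joint tension_wheel below -3 rad/s).
It fails at once if a driver, the bottle or the beaker is moved more than 20 mm or tipped more than 0.35 rad (distance of any of driver_blue, driver_black, reagent_bottle, beaker from where it was at the start of the episode above 0.02 m or angle between any of driver_blue, driver_black, reagent_bottle, beaker's own z axis and vertical above 0.35 rad).
It also fails if it takes over 72 s, if anything falls off the work surface, if the arm or the gripper's body presses on something with over 40 N, if the wrist force passes 120 N, or if a joint passes its speed limit or range.

### The arm

A 6-joint arm with a two-finger parallel gripper is mounted at the origin on the work surface. World frame = base frame: x ahead of the robot, y to its left, z up, the work surface at z = 0. Lengths are in m, angles in rad, forces in N, time in s.
With the tool pointing down it reaches from about 0.425 to 0.95 m from the base axis. Payload 3.5 kg.
Tool frame: the origin (TCP) lies midway between the tips of the shut fingers; the grasp point (between the pads) lies 19 mm behind it; z points along the fingers, x is the direction in which the jaws open and shut, and the axes are right-handed (so a half turn about z gives the same grasp; the last joint's range is limited). The gripper opens to 85 mm and grips with 20 to 120 N. Pads are 22 mm wide; open, the fingers measure 114 mm over their backs; the gripper's body (76 mm by 85 mm) begins 54 mm behind the grasp point. The pads swing forward as they close: fully open they stand 13 mm farther back than shut.
Start: joints at [1.057, 0.286, 1.577, -0, 1.279, -0.15], TCP at [0.24, 0.631, 0.195] pointing down, gripper open.
Joint ranges: [-2.77, 2.77], [-0.9, 2.22], [0.21, 2.48], [-1.53, 4.67], [0.24, 2.81], [-2.84, 2.84]. Speed limits (rad/s): [2.79, 2.79, 3.14, 3.14, 3.14, 3.14].

### API

Orientations are given as a unit quaternion [x, y, z, w].
In Python, from plant import readout, optics, ctrl gives the robot as it stands. The module is installed in compiled form; this text tells all that it offers.
- The arm moves only by the shell command python3 -m crank 'ROWS' [OPENING] [FORCE]. ROWS is text: rows parted by semicolons, each of 6 numbers parted by spaces: the shift along the tool's x, y, z in mm, then the turn, a rotation vector about the tool's x, y, z in rad. In form: dx dy dz ax ay az; .... A call has 1 to 5 rows; each row shifts and turns the commanded pose from where the row before left it, along the tool's axes as they then stand; what a row does not reach is not made up. A row lasts 1/8 s, in which the tool goes at most 62.5 mm and 10.7 degrees, less where a joint would pass 70% of its speed; a pose out of reach is approached as far as the arm can. A call is refused whole if a number of a shift passes 62.5 or a number of a turn 0.188, either way. A call with a gripper value outside its range is refused whole. OPENING is the opening, from -1 (shut) to 1 (fully open), set as the call begins (- or left out, the last holds). The fingers move at their own pace and stop on an object; FORCE is the grip in N (left out, the last holds). Time passes only in rows, so rows that do not move let the fingers close. It gives the time, the measured TCP pose, the force and the opening at its end, in the units of the state.
- readout.get_state(): the state, without advancing time (a new reading comes with each control period).
- optics.read_camera(name): name is "scene" or "top" or "wrist"; returns the picture (400x640x3 uint8, red, green, blue); there is no depth.
- optics.calibration(name): a dict with "mtx" (3x3 intrinsics, pixels), "dist_coeffs" ([k1, k2, p1, p2, k3] as OpenCV has them; the pictures are not rectified), "rvec" (rotation vector, rad) and "tvec" (3), from world to camera coordinates, as OpenCV has them; the wrist camera has in their place "tool_from_camera" (4x4, takes a point from camera to tool coordinates, whose origin is the TCP and whose axes are the tool frame's). Camera axes: x right, y down, z forward; pixel columns grow to the right and rows downward; lengths in m; the calibration is good to about 2 mm. A picture is of the moment at which its call begins: read the wrist's pose just before it. calibration takes no time and is no camera call.
- ctrl.sign_off(): hands the job in, once; it reports no verdict.
Trained networks look in the newest picture that a camera, given by its name, has taken for a name from the list of things; names that differ only in an ending like _2 or _b are one class to them, and where a whole thing is asked for, a point or a joint stands for the part that bears it (a point fixed in the world has none). Each returns a list of dicts, best first, with "p" (0 to 1); they miss things now and then, are a little off and sometimes report something else, mostly with a low value. They report only what shows in the picture. A call takes as long as a camera call. They do not tell look-alikes from the thing itself.
- optics.recognise(camera, thing): "xy" ([column, row] as shares, 0 to 1, of the picture: columns of its width, rows of its height, amid what is visible of it).
The state is a dict: "time": time; "qpos": joint angles; "dq": joint speeds; "joint_efforts": joint torques, N m; "eef_pos": TCP position; "tcp_rot": TCP orientation; "contact_force": force on the tool from outside, world axes, zero at the start; "wrist_torque": the same for the moment, N m; "opening": opening from 0.0 (shut) to 1.0 (fully open).
Only numpy, scipy, OpenCV 4.12 (cv2) and the standard library are available. Lean on these libraries where they do the work, as an engineer would, in place of code of your own. Each camera call takes 0.05 s, during which the arm holds its last target.

## Working session

There is one attempt and no reset: what is moved stays moved. The work goes in short steps, Python scripts to look and compute and a shell command to move; the robot and the scene stay as the last step left them, time stands still between calls to the robot, and variables do not carry over. Pictures are saved under pics/ and viewed, and the job is handed in when it is done.

```bash
mkdir -p pics; ls
python3 - <<'E'
from plant import readout, optics, ctrl
import cv2
s=readout.get_state()
for k,v in s.items(): print(k,v)
for n in ("scene","top","wrist"):
    im=optics.read_camera(n); cv2.imwrite(f"pics/{n}0.png",im[:,:,::-1])
    c=optics.calibration(n)
    for k,v in c.items(): print(n,k,v)
E
```

```text
pics
time 0.0
qpos [ 1.05699237e+00  2.87203156e-01  1.57817936e+00  1.11947465e-06
  1.27862988e+00 -1.50032241e-01]
dq [ 0.00016158 -0.00174066  0.00027172 -0.0014874  -0.00117548 -0.00065387]
joint_efforts [-2.22393021e-03 -4.05999398e+01 -2.92616522e+01 -2.80541399e-04
  5.84374677e-03  7.19847606e-06]
eef_pos [0.23978399 0.63016829 0.19322103]
tcp_rot [ 8.23346821e-01  5.67537266e-01 -1.08781999e-03  5.29557813e-04]
contact_force [ 0.06642085 -0.19840724 -0.17851742]
wrist_torque [-0.04017384 -0.01155399 -0.01776482]
opening 1.0005727915128924
scene mtx [[361.00924174   0.         322.82055362]
 [  0.         361.00924174 198.71318989]
 [  0.           0.           1.        ]]
scene dist_coeffs [-0.07415958  0.          0.          0.          0.        ]
scene rvec [ 2.25094146  1.33103461 -0.38411359]
scene tvec [-0.25956421 -0.33638106  1.13735426]
top mtx [[438.18986678   0.         320.14961455]
 [  0.         438.18986678 203.10916247]
 [  0.           0.           1.        ]]
top dist_coeffs [-0.10403622  0.          0.          0.          0.        ]
top rvec [ 2.19174364 -2.15053022  0.08002853]
top tvec [-0.01598567  0.52000008  1.12552979]
wrist mtx [[355.85734805   0.         316.93803733]
 [  0.         355.85734805 201.41297394]
 [  0.           0.           1.        ]]
wrist dist_coeffs [-0.03487052  0.          0.          0.          0.        ]
wrist tool_from_camera [[ 9.99997781e-01 -4.63498484e-04  2.05488856e-03 -6.14578631e-04]
 [-1.30959865e-04  9.59926802e-01  2.80250813e-01 -7.23715518e-02]
 [-2.10243843e-03 -2.80250461e-01  9.59924611e-01 -1.79951517e-01]
 [ 0.00000000e+00  0.00000000e+00  0.00000000e+00  1.00000000e+00]]
```

View pics/scene0.png

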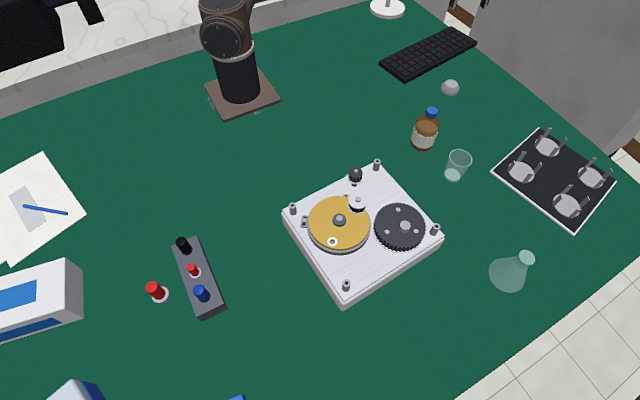

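View pics/top0.png

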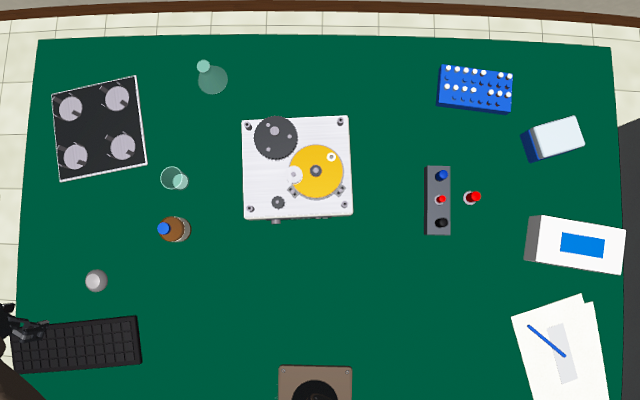

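View pics/wrist0.png

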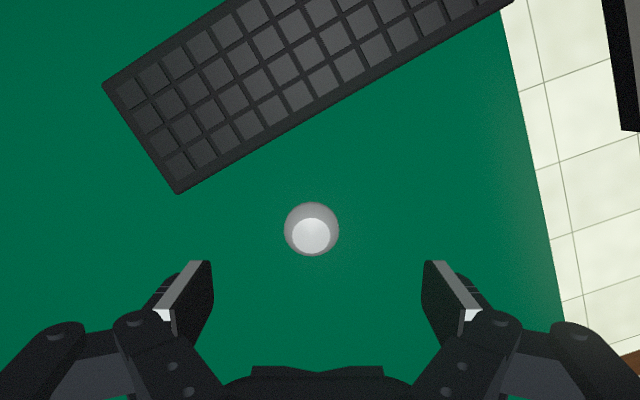

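```bash
cat > h.py <<'E'
import numpy as np, cv2
from scipy.spatial.transform import Rotation as R
from plant import readout, optics, ctrl
def cam(n):
    c=optics.calibration(n); K=np.array(c["mtx"]);d=np.array(c["dist_coeffs"])
    if n=="wrist":
        s=readout.get_state(); T=np.eye(4); T[:3,:3]=R.from_quat(s["tcp_rot"]).as_matrix(); T[:3,3]=s["eef_pos"]
        W=T@np.array(c["tool_from_camera"]); Rwc=W[:3,:3]; o=W[:3,3]
    else:
        Rm=cv2.Rodrigues(np.array(c["rvec"]))[0]; Rwc=Rm.T; o=-Rm.T@np.array(c["tvec"])
    return K,d,Rwc,o
def pix2w(n,uv,z,C=None):
    K,d,Rwc,o=C or cam(n)
    p=cv2.undistortPoints(np.array(uv,float).reshape(1,1,2),K,d)[0,0]
    r=Rwc@np.array([p[0],p[1],1]); return o+r*(z-o[2])/r[2]
def w2pix(n,X,C=None):
    K,d,Rwc,o=C or cam(n)
    rv=cv2.Rodrigues(Rwc.T)[0]
    return cv2.projectPoints(np.array(X,float).reshape(-1,1,3),rv,-Rwc.T@o,K,d)[0][:,0]
def tri(obs):
    A=np.zeros((3,3));b=np.zeros(3)
    for n,uv in obs:
        K,d,Rwc,o=cam(n); p=cv2.undistortPoints(np.array(uv,float).reshape(1,1,2),K,d)[0,0]
        r=Rwc@np.array([p[0],p[1],1]); r/=np.linalg.norm(r); P=np.eye(3)-np.outer(r,r); A+=P;b+=P@o
    return np.linalg.solve(A,b)
E
python3 - <<'E'
from h import *
zs={"lock_pin":.061,"driver_blue":.065,"driver_black":.065,"tool_block":.04,"eye":.094,"wheel_axis":.094,"shaker":.07,"reagent_bottle":.1,"beaker":.05}
for n in("top","scene"):
    im=optics.read_camera(n)
    for t in zs:
        for r in optics.recognise(n,t)[:3]:
            uv=np.array(r["xy"])*[640,400]; print(n,t,round(r["p"],2),uv.round(1),pix2w(n,uv,zs[t]).round(4)[:2])
im=optics.read_camera("top")
c=cv2.resize(im[100:300,220:540],None,fx=2.5,fy=2.5,interpolation=cv2.INTER_CUBIC); cv2.imwrite("pics/topz.png",c[:,:,::-1])
im=optics.read_camera("scene")
c=cv2.resize(im[140:330,140:460],None,fx=2.5,fy=2.5,interpolation=cv2.INTER_CUBIC); cv2.imwrite("pics/scz.png",c[:,:,::-1])
E
```

```text
top lock_pin 0.71 [476.1 198.4] [ 0.5363 -0.4052]
top lock_pin 0.21 [172.9 230.6] [0.4393 0.3688]
top driver_blue 0.64 [442.5 175.9] [ 0.5919 -0.3172]
top driver_black 0.55 [442.9 222.1] [ 0.4741 -0.3176]
top tool_block 0.84 [430.9 204.6] [ 0.5201 -0.2931]
top eye 0.83 [315.4 172.6] [0.5895 0.0062]
top wheel_axis 0.78 [297.1 167.8] [0.6007 0.0517]
top shaker 0.79 [294.9 166.7] [0.6075 0.059 ]
top reagent_bottle 0.86 [173.7 226.9] [0.4478 0.3534]
top beaker 0.7 [173.8 180.2] [0.5708 0.3766]
scene lock_pin 0.65 [192.4 270.1] [ 0.535 -0.313]
scene lock_pin 0.56 [155.4 293.8] [ 0.5485 -0.3973]
scene driver_blue 0.56 [201.3 292.8] [ 0.5926 -0.312 ]
scene driver_blue 0.35 [456.2 166.6] [0.5887 0.3545]
scene driver_black 0.56 [182.8 243.1] [ 0.4667 -0.3114]
scene tool_block 0.77 [202.  280.3] [ 0.5558 -0.305 ]
scene eye 0.62 [338.7 217.8] [0.5881 0.0098]
scene wheel_axis 0.81 [354.8 231.4] [0.6333 0.023 ]
scene shaker 0.69 [360.5 232.8] [0.6325 0.0406]
scene reagent_bottle 0.82 [424.2 133.3] [0.4817 0.3248]
scene beaker 0.95 [453.6 164.7] [0.5737 0.3646]
```

View pics/topz.png

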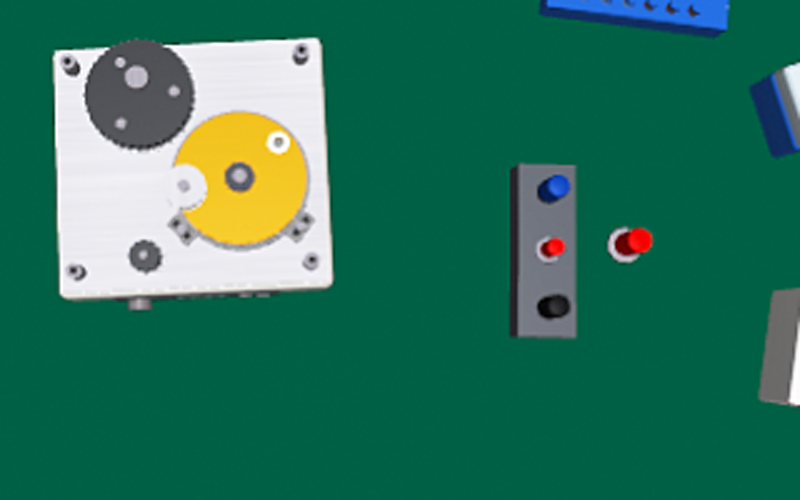

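View pics/scz.png

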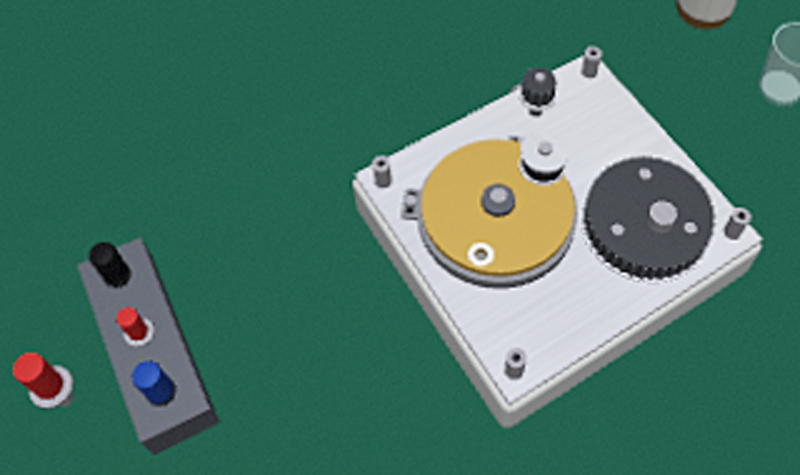

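```bash
python3 - <<'E'
from h import *
t=lambda u,v:(220+u/2.5-.3,100+v/2.5-.3); s=lambda u,v:(140+u/2.5-.3,140+v/2.5-.3)
for nm,a,b,z in [("pinheadtop",(556,244),(127,318),.078),("boss",(240,176),(499,191),.107),("eye",(278,142),(481,254),.094),("lookalike",(641,239),(30,366),.08),("blue",(561,184),(148,372),.09),("black",(558,304),(106,250),.09)]:
    print(nm,tri([("top",t(*a)),("scene",s(*b))]).round(4),pix2w("top",t(*a),z).round(4),pix2w("scene",s(*b),z).round(4))
# posts
for nm,a in [("+x+y",(68,62)),("+x-y",(302,50)),("-x-y",(311,260)),("-x+y",(75,270))]:
    print(nm,pix2w("top",t(*a),.1).round(4))
E
python3 -m crank '-23 52 0 0 0 0;-23 52 0 0 0 0;-23 52 0 0 0 0;-23 52 0 0 0 0;-23 52 0 0 0 0'
```

```text
pinheadtop [ 0.5356 -0.312   0.0787] [ 0.5357 -0.3123  0.078 ] [ 0.5353 -0.3119  0.078 ]
boss [0.5933 0.006  0.112 ] [0.5936 0.0052 0.107 ] [0.5913 0.0087 0.107 ]
eye [ 0.6305 -0.0312  0.0947] [ 0.6306 -0.0315  0.094 ] [ 0.6304 -0.0308  0.094 ]
lookalike [ 0.5417 -0.3949  0.086 ] [ 0.5422 -0.3987  0.08  ] [ 0.5389 -0.3948  0.08  ]
blue [ 0.5944 -0.3114  0.0937] [ 0.5947 -0.3146  0.09  ] [ 0.5934 -0.3098  0.09  ]
black [ 0.4751 -0.3083  0.0928] [ 0.4749 -0.3109  0.09  ] [ 0.4739 -0.3069  0.09  ]
+x+y [0.7075 0.1799 0.1   ]
+x-y [ 0.723  -0.0538  0.1   ]
-x-y [ 0.5131 -0.0656  0.1   ]
-x+y [0.499  0.1653 0.1   ]
time: 1.88
eef_pos: [0.4434, 0.4295, 0.1949]
tcp_rot: [0.823, 0.568, 0.0, -0.0]
contact_force: [-0.8, 0.9, 0.4]
opening: 1.004
```

```bash
python3 -m crank '-38 33 -6 0 0 0;-38 33 -6 0 0 0;-38 33 -6 0 0 0;-38 33 -6 0 0 0;-38 33 -6 0 0 0' && python3 -m crank '-38 33 -6 0 0 0;-38 33 -6 0 0 0;-38 33 -6 0 0 0;-38 33 -6 0 0 0;0 0 0 0 0 0'
python3 - <<'E'
from h import *
C=cam("wrist"); im=optics.read_camera("wrist"); s=readout.get_state(); print(s["time"],s["eef_pos"],np.abs(s["dq"]).max())
np.save("w1.npy",im); cv2.imwrite("pics/w1.png",im[:,:,::-1])
print(w2pix("wrist",[[.6305,-.0312,.094],[.593,.006,.107]],C))
for t in("eye","wheel_axis"):
    for r in optics.recognise("wrist",t)[:2]: print(t,r["p"],np.array(r["xy"])*[640,400])
E
```

```text
time: 2.5
eef_pos: [0.5292, 0.193, 0.2251]
tcp_rot: [0.823, 0.568, 0.0, 0.0]
contact_force: [0.3, -0.0, 0.4]
opening: 1.005
time: 3.12
eef_pos: [0.5991, 0.0024, 0.2492]
tcp_rot: [0.825, 0.566, 0.0, 0.001]
contact_force: [0.9, 0.6, 0.3]
opening: 0.998
3.175 [0.59839771 0.00419971 0.24872229] 0.04164125530123565
[[296.7059718  216.52049399]
 [318.16178313 171.25574512]]
eye 0.82 [323.584 159.8  ]
wheel_axis 0.93 [375.424 149.6  ]
```

View pics/w1.png

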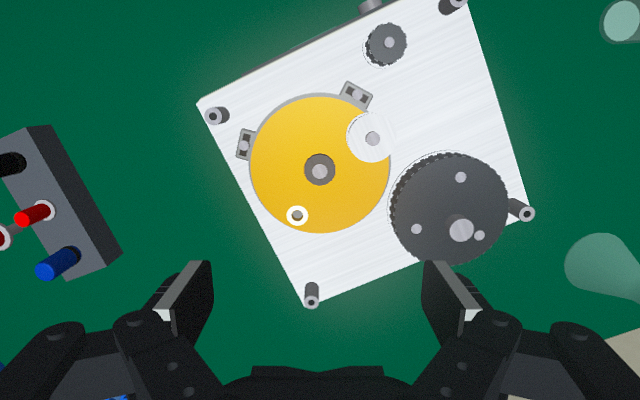

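Run:
```python
from h import *
C=cam("wrist"); im=np.load("w1.npy")
hsv=cv2.cvtColor(im,cv2.COLOR_RGB2HSV)
m=((hsv[...,0]>18)&(hsv[...,0]<32)&(hsv[...,1]>120)).astype(np.uint8)
n,l,st,ce=cv2.connectedComponentsWithStats(m); i=1+np.argmax(st[1:,4]); y,x=np.nonzero(l==i)
cn=max(cv2.findContours((l==i).astype(np.uint8),cv2.RETR_EXTERNAL,cv2.CHAIN_APPROX_NONE)[0],key=len)[:,0]
P=np.array([pix2w("wrist",q,.094,C)[:2] for q in cn])
# robust circle fit excluding roller region
c=np.array([.593,.006])
for k in range(10):
    r=np.linalg.norm(P-c,axis=1); g=abs(r-.066)<.003
    A=np.c_[2*P[g],np.ones(g.sum())]; sol=np.linalg.lstsq(A,(P[g]**2).sum(1),rcond=None)[0]; c=sol[:2]
print("axis",c,"r",np.sqrt(sol[2]+c@c),g.sum())
# ring: non-yellow hole inside disc
w=im[205:227,286:309]; gray=w.min(2)
mm=(hsv[205:227,286:309,1]<110); yy,xx=np.nonzero(mm); e=(xx.mean()+286,yy.mean()+205); print(e,mm.sum())
E=pix2w("wrist",e,.094,C); print("eye",E, np.linalg.norm(E[:2]-c), np.arctan2(*(E[:2]-c)[::-1]))
cv2.imwrite("pics/ey.png",cv2.resize(im[195:235,275:320],None,fx=10,fy=10,interpolation=cv2.INTER_NEAREST)[:,:,::-1])
```

```text
axis [0.59114579 0.01113852] r 0.06533292625481496 347
(np.float64(296.7090909090909), np.float64(214.94848484848484)) 330
eye [ 0.62713858 -0.02627978  0.094     ] 0.051919267641194304 -0.8048139067506591
```

View pics/ey.png

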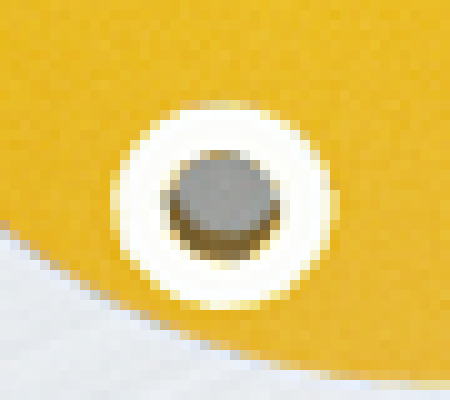

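```bash
cat > eye.py <<'E'
from h import *
s=readout.get_state(); C=cam("wrist"); im=optics.read_camera("wrist"); print(s["time"],s["eef_pos"],s["tcp_rot"].round(4) if hasattr(s["tcp_rot"],"round") else s["tcp_rot"],np.abs(s["dq"]).max())
hsv=cv2.cvtColor(im,cv2.COLOR_RGB2HSV)
m=((hsv[...,0]>18)&(hsv[...,0]<32)&(hsv[...,1]>120)).astype(np.uint8)
n,l,st,ce=cv2.connectedComponentsWithStats(m); i=1+np.argmax(st[1:,4])
cn=max(cv2.findContours((l==i).astype(np.uint8),cv2.RETR_EXTERNAL,cv2.CHAIN_APPROX_NONE)[0],key=len)[:,0]
P=np.array([pix2w("wrist",q,.094,C)[:2] for q in cn]); c=np.median(P,0)
c=np.array([.592,.008])
for k in range(10):
    r=np.linalg.norm(P-c,axis=1); g=abs(r-.066)<.003
    A=np.c_[2*P[g],np.ones(g.sum())]; sol=np.linalg.lstsq(A,(P[g]**2).sum(1),rcond=None)[0]; c=sol[:2]
print("axis",c,"r",np.sqrt(sol[2]+c@c),g.sum())
p=w2pix("wrist",[.629,-.029,.094],C)[0].astype(int)
y0,x0=p[1]-13,p[0]-13
mm=(hsv[y0:y0+26,x0:x0+26,1]<110).astype(np.uint8); n,l,st,ce=cv2.connectedComponentsWithStats(mm)
for i in range(1,n):
    if st[i,4]>30:
        e=ce[i]+[x0,y0]; E=pix2w("wrist",e,.094,C); print("blob",e,st[i,4],E,np.linalg.norm(E[:2]-c),np.arctan2(*(E[:2]-c)[::-1]))
E
python3 -m crank '0 0 0 0 0 0;0 0 0 0 0 0'; python3 eye.py
```

```text
time: 3.52
eef_pos: [0.5978, 0.0067, 0.2486]
tcp_rot: [0.823, 0.568, -0.0, -0.0]
contact_force: [-0.7, -0.0, -0.0]
opening: 0.997
3.525 [0.59777905 0.00669665 0.24857729] [ 8.229e-01  5.682e-01 -0.000e+00 -1.000e-04] 0.0050365864764777635
axis [0.59306095 0.00707635] r 0.06551518975627435 347
blob [293.025   217.88125] 320 [ 0.6289583  -0.03037903  0.094     ] 0.05187991724766087 -0.806635195205574
```

```bash
python3 -m crank '-56 9 9 0 0 0;-56 9 9 0 0 0;-56 9 9 0 0 0;-56 9 9 0 0 0;-56 9 9 0 0 0' 0 60 && python3 -m crank '0 0 0 0 0 0;0 0 0 0 0 0;0 0 0 0 0 0;0 0 0 0 0 0'
python3 - <<'E'
from h import *
s=readout.get_state();C=cam("wrist"); im=optics.read_camera("wrist"); print(s["eef_pos"],np.abs(s["dq"]).max(),s["opening"])
cv2.imwrite("pics/w2.png",im[:,:,::-1])
print(w2pix("wrist",[[.5355,-.312,.0785]],C))
hsv=cv2.cvtColor(im,cv2.COLOR_RGB2HSV)
m=(((hsv[...,0]<8)|(hsv[...,0]>172))&(hsv[...,1]>150)&(hsv[...,2]>60)).astype(np.uint8)
n,l,st,ce=cv2.connectedComponentsWithStats(m)
for i in range(1,n):
    if st[i,4]>60: print(st[i],ce[i])
E
```

```text
time: 4.2
eef_pos: [0.5402, -0.2734, 0.2036]
tcp_rot: [0.823, 0.568, 0.0, 0.0]
contact_force: [0.5, 0.1, 0.4]
opening: 0.497
time: 4.7
eef_pos: [0.5411, -0.2709, 0.2041]
tcp_rot: [0.823, 0.568, 0.0, 0.0]
contact_force: [-0.3, 0.1, 0.0]
opening: 0.498
[ 0.54106524 -0.27091012  0.20408103] 0.004641101152483984 0.4982361143450852
[[271.44472295 193.25285109]]
[262 173  22  26 412] [272.35194175 185.78398058]
[ 175  204   40   39 1022] [194.2925636  222.94422701]
```

View pics/w2.png

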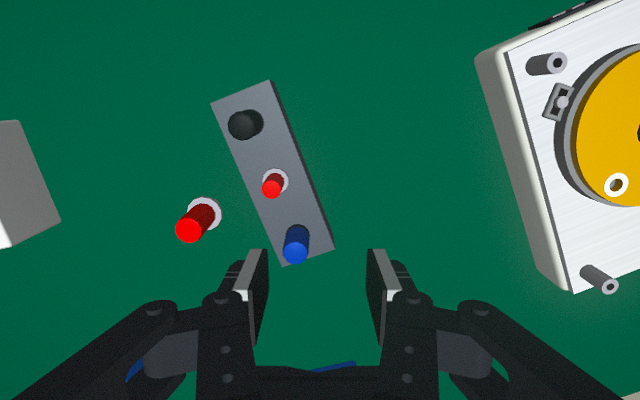

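Run:
```python
from h import *
im=cv2.imread("pics/w2.png"); cv2.imwrite("pics/w2z.png",cv2.resize(im[160:210,245:305],None,fx=10,fy=10,interpolation=cv2.INTER_CUBIC))
hsv=cv2.cvtColor(im,cv2.COLOR_BGR2HSV)
C=cam("wrist")
sub=slice(160,210),slice(245,305)
top=((hsv[...,1]>150)&(hsv[...,2]>215))[sub]; y,x=np.nonzero(top); e=(x.mean()+245,y.mean()+160); print(e,len(x),np.percentile(x,[1,99])+245,np.percentile(y,[1,99])+160, pix2w("wrist",e,.078,C))
print(np.unique((hsv[sub][...,2])[hsv[sub][...,1]>150],return_counts=True))
```

```text
(np.float64(270.6332046332046), np.float64(189.17760617760618)) 259 [262. 279.] [181. 198.] [ 0.53178292 -0.31147663  0.078     ]
(array([ 90,  91,  95,  96,  97,  98,  99, 100, 101, 102, 103, 104, 105,
       106, 107, 108, 109, 110, 111, 112, 113, 114, 115, 116, 117, 118,
       119, 120, 121, 122, 123, 124, 125, 130, 132, 137, 145, 148, 156,
       161, 163, 165, 171, 176, 178, 180, 181, 183, 185, 192, 193, 194,
       196, 197, 198, 203, 205, 206, 209, 210, 213, 216, 222, 223, 224,
       227, 229, 231, 232, 233, 235, 236, 237, 238, 239, 240, 241, 242,
       243, 244, 245, 246, 247, 248, 249, 250, 251, 252, 253, 254],
      dtype=uint8), array([ 2,  1,  2,  4,  7,  8, 20, 22, 38, 22, 23,  6,  6,  3,  3,  1,  4,
        4,  5,  3, 15,  3,  5, 10,  6, 11,  9,  9,  9,  4,  1,  2,  1,  1,
        1,  1,  1,  1,  1,  1,  2,  1,  1,  1,  1,  1,  1,  1,  1,  1,  1,
        2,  1,  1,  1,  1,  1,  1,  1,  1,  2,  3,  1,  2,  1,  3,  1,  1,
        2,  1,  1,  1,  4,  1,  9, 22, 31, 42, 27, 25, 17, 20, 16,  8,  4,
        6,  3,  1,  3,  3]))
```

View pics/w2z.png

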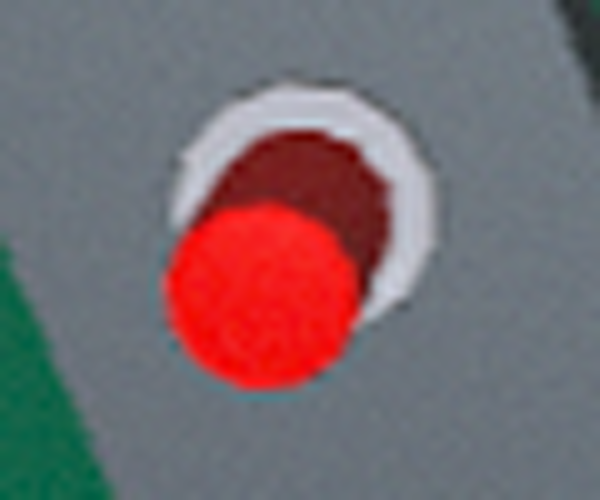

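```bash
python3 -m crank '-20 3.5 42 0 0 0;-21 3.5 42 0 0 0;0 0 0 0 0 0;0 0 0 0 0 0;0 0 0 0 0 0'
cat > pin.py <<'E'
from h import *
import sys
s=readout.get_state();C=cam("wrist"); im=optics.read_camera("wrist"); print(s["eef_pos"],np.abs(s["dq"]).max(),s["opening"],s["contact_force"])
cv2.imwrite(sys.argv[1],im[:,:,::-1])
hsv=cv2.cvtColor(im,cv2.COLOR_RGB2HSV)
for lo,z in((215,.078),):
    m=(((hsv[...,0]<8)|(hsv[...,0]>172))&(hsv[...,1]>150)&(hsv[...,2]>lo)).astype(np.uint8)
    n,l,st,ce=cv2.connectedComponentsWithStats(m)
    for i in range(1,n):
        if st[i,4]>60: print(st[i],ce[i],pix2w("wrist",ce[i],z,C))
print(w2pix("wrist",[[.5355,-.312,.078]],C))
E
python3 pin.py pics/w3.png
```

```text
time: 5.38
eef_pos: [0.534, -0.3132, 0.1223]
tcp_rot: [0.823, 0.568, 0.001, 0.002]
contact_force: [-0.6, 0.4, 0.2]
opening: 0.497
[ 0.534022   -0.31319408  0.12232571] 0.0030119776635656155 0.4968312018227502 [-0.63222367  0.4384953   0.20983749]
[306 195  26  25 509] [318.5108055  207.06483301] [ 0.5316842  -0.31139723  0.078     ]
[190 245  35  34 911] [206.71679473 261.26234907] [ 0.54101991 -0.39786027  0.078     ]
[[319.69655836 212.50965054]]
```

View pics/w3.png

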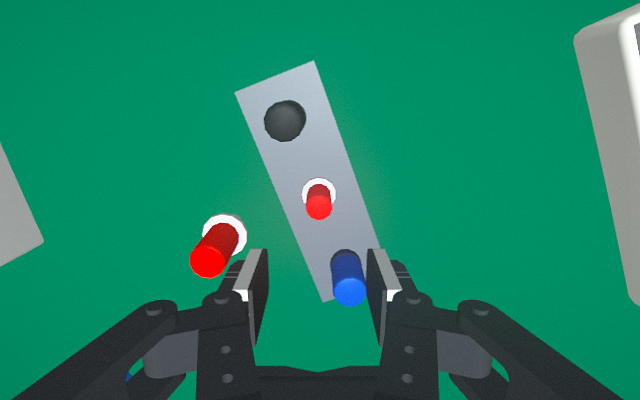

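```bash
python3 -m crank '1 -1 37 0 0 0;0 0 36 0 0 0;0 0 0 0 0 0;0 0 0 0 0 0;0 0 0 0 0 0'; python3 pin.py pics/w4.png
```

```text
time: 6.05
eef_pos: [0.5334, -0.3127, 0.0493]
tcp_rot: [0.823, 0.568, 0.001, 0.002]
contact_force: [0.6, 0.2, 0.6]
opening: 0.504
[ 0.53339868 -0.31274821  0.04929946] 0.005694470386554655 0.5038075814544186 [0.62812899 0.1898956  0.57866977]
[301 239  37  34 981] [318.67991845 255.5382263 ] [ 0.53155684 -0.31144609  0.078     ]
[[320.56101114 263.1359999 ]]
```

View pics/w4.png

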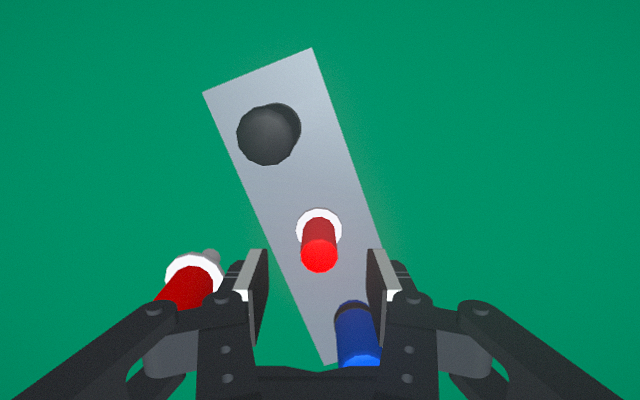

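```bash
python3 -m crank '0 0 0 0 0 0;0 0 0 0 0 0;0 0 0 0 0 0;0 0 0 0 0 0;0 0 0 0 0 0' -1 80;  python3 -m crank '0 0 0 0 0 0;0 0 0 0 0 0;0 0 0 0 0 0'; python3 pin.py pics/w5.png
```

```text
time: 6.72
eef_pos: [0.5318, -0.3117, 0.0465]
tcp_rot: [0.823, 0.568, -0.0, -0.0]
contact_force: [0.0, -0.5, -0.4]
opening: 0.001
time: 7.1
eef_pos: [0.5319, -0.3117, 0.0466]
tcp_rot: [0.823, 0.568, -0.0, 0.0]
contact_force: [0.3, 0.1, 0.2]
opening: 0.002
[ 0.53189206 -0.31168384  0.04662592] 0.0015743848002288657 0.0019198358574049107 [0.29442891 0.13274018 0.23893195]
[135 315  38  26 535] [150.23738318 325.42616822] [ 0.53477037 -0.40054747  0.078     ]
[[319.71132084 269.02343958]]
```

View pics/w5.png

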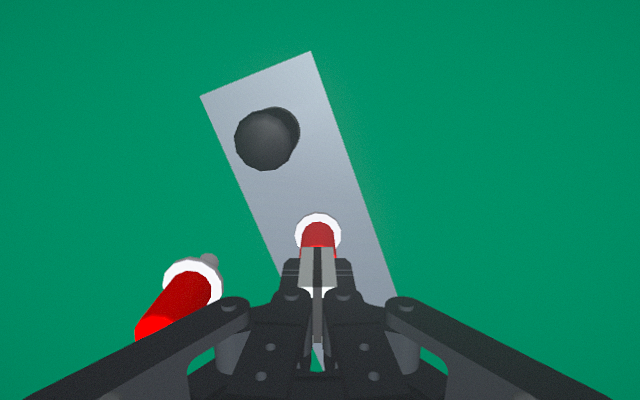

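Run:
```python
from h import *
s=readout.get_state();C=cam("wrist"); Rt=R.from_quat(s["tcp_rot"]).as_matrix(); o=np.array(s["eef_pos"])
for p in [(0,0,0),(0,-.011,0),(0,.011,0),(0,0,-.019),(0,-.011,-.019),(0,-.011,-.030),(0,-.011,-.04)]:
    print(p,w2pix("wrist",o+Rt@np.array(p),C)[0].round(1))
for uv,z in [((318,233),.044),((317,231),.044)]:
    w=pix2w("wrist",uv,z,C); print(w,Rt.T@(w-o))
print(w2pix("top",[.532,-.3117,.13]))
im=optics.read_camera("top"); cv2.imwrite("pics/t2.png",cv2.resize(im[130:270,380:540],None,fx=5,fy=4.0)[:,:,::-1])
im=optics.read_camera("scene"); cv2.imwrite("pics/s2.png",cv2.resize(im[200:340,120:280],None,fx=5,fy=4.0)[:,:,::-1])
```

```text
(0, 0, 0) [317.4 236.5]
(0, -0.011, 0) [317.4 217.3]
(0, 0.011, 0) [317.3 255.1]
(0, 0, -0.019) [317.5 251. ]
(0, -0.011, -0.019) [317.5 230. ]
(0, -0.011, -0.03) [317.6 238.7]
(0, -0.011, -0.04) [317.7 247.6]
[ 0.53108123 -0.31099289  0.044     ] [ 0.00036276 -0.00099957  0.00264312]
[ 0.52978953 -0.31108873  0.044     ] [-0.00018637 -0.00217265  0.00264313]
[[447.57142756 196.65995423]]
```

View pics/t2.png

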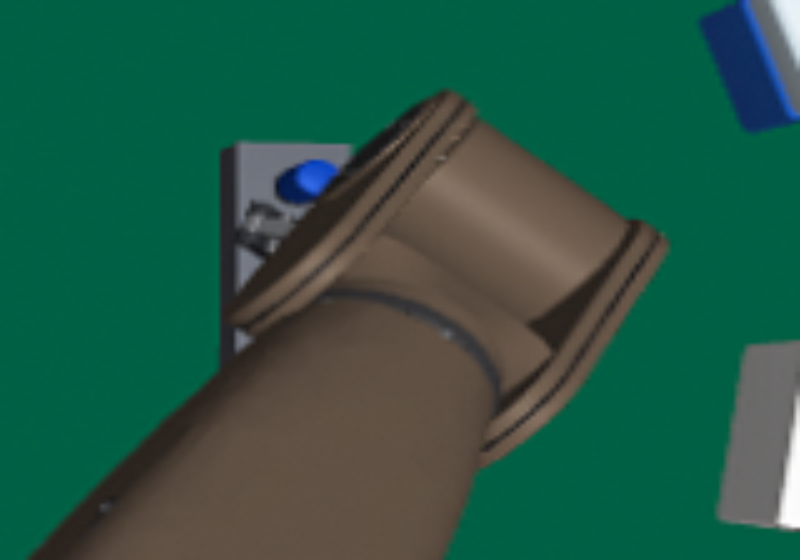

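View pics/s2.png

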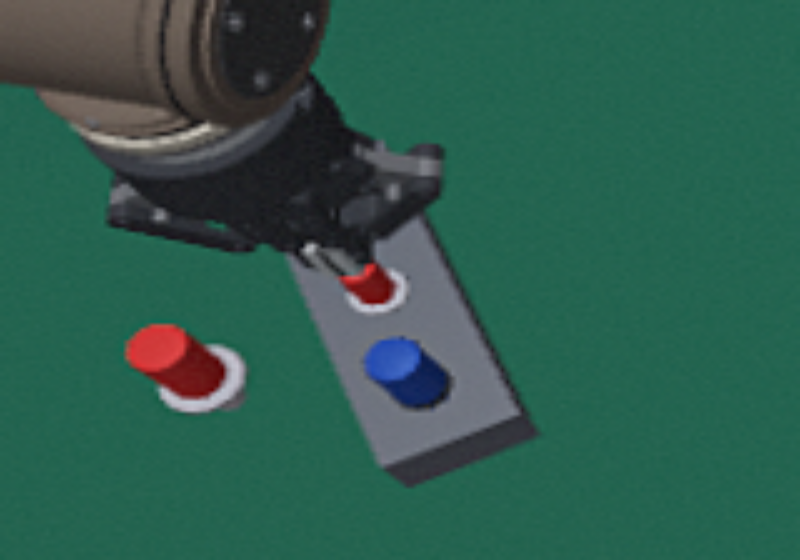

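Run:
```python
import cv2
im=cv2.imread("pics/w5.png"); cv2.imwrite("pics/w5z.png",cv2.resize(im[190:310,240:400],None,fx=5,fy=5,interpolation=cv2.INTER_CUBIC))
```

```text
(no output)
```

View pics/w5z.png

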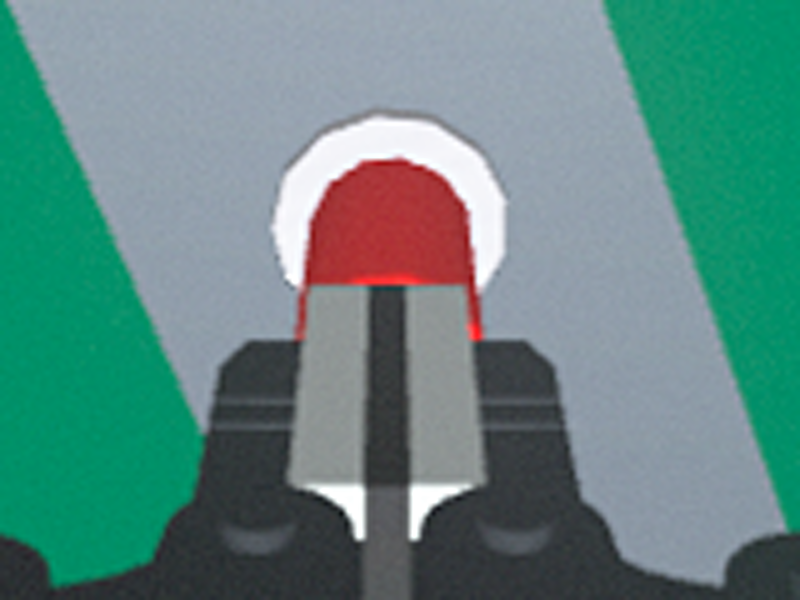

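```bash
python3 -m crank '0 0 0 0 0 0;0 0 0 0 0 0;0 0 0 0 0 0;0 0 0 0 0 0' 0 80; python3 -m crank '0 0 5 0 0 0;0 0 0 0 0 0;0 0 2 0 0 0;0 0 0 0 0 0'; python3 pin.py pics/w6.png
```

```text
time: 7.75
eef_pos: [0.5319, -0.3117, 0.0466]
tcp_rot: [0.823, 0.568, -0.0, 0.0]
contact_force: [-0.1, -0.0, 0.2]
opening: 0.499
time: 8.25
eef_pos: [0.5317, -0.3116, 0.0393]
tcp_rot: [0.823, 0.568, -0.0, -0.0]
contact_force: [0.2, -0.4, -0.0]
opening: 0.498
[ 0.5317321  -0.31156045  0.03934803] 0.003227952196195021 0.49814944696979263 [ 0.16991553 -0.37819701 -0.0382357 ]
[ 299  252   39   36 1080] [317.675      269.04259259] [ 0.53154459 -0.31147776  0.078     ]
[[319.7498222  276.98901016]]
```

View pics/w6.png

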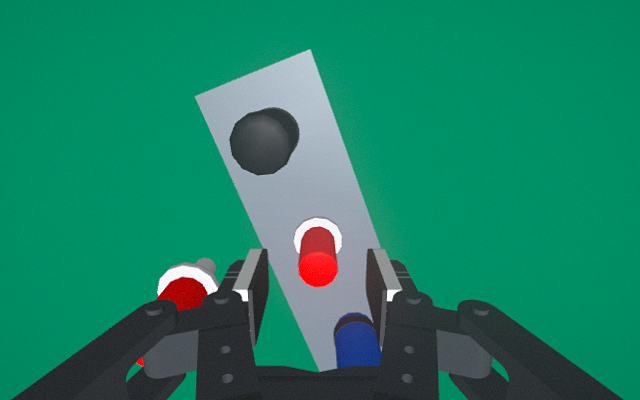

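```bash
python3 -m crank '0 0 4 0 0 0;0 0 0 0 0 0;0 0 0 0 0 0'; python3 -m crank '0 0 3 0 0 0;0 0 0 0 0 0;0 0 0 0 0 0'; python3 -m crank '0 0 3 0 0 0;0 0 0 0 0 0;0 0 0 0 0 0'
```

```text
time: 8.68
eef_pos: [0.5319, -0.3116, 0.0355]
tcp_rot: [0.823, 0.568, -0.0, -0.0]
contact_force: [-0.1, -0.5, -0.3]
opening: 0.501
time: 9.05
eef_pos: [0.5319, -0.3116, 0.0326]
tcp_rot: [0.823, 0.568, -0.0, -0.0]
contact_force: [0.5, 1.2, 0.0]
opening: 0.494
time: 9.43
eef_pos: [0.5319, -0.3116, 0.0296]
tcp_rot: [0.823, 0.568, -0.0, -0.0]
contact_force: [-0.2, 0.1, -0.3]
opening: 0.497
```

```bash
python3 -m crank '0 0 3 0 0 0;0 0 0 0 0 0;0 0 0 0 0 0'; python3 -m crank '0 0 3 0 0 0;0 0 0 0 0 0;0 0 0 0 0 0'; python3 pin.py pics/w7.png;  python3 - <<'E'
from h import *
im=optics.read_camera("scene"); cv2.imwrite("pics/s3.png",cv2.resize(im[200:340,120:280],None,fx=5,fy=4.0)[:,:,::-1])
E
```

```text
time: 9.8
eef_pos: [0.5318, -0.3116, 0.0265]
tcp_rot: [0.823, 0.568, -0.0, -0.0]
contact_force: [-0.1, 0.1, -0.2]
opening: 0.496
time: 10.18
eef_pos: [0.5318, -0.3116, 0.0236]
tcp_rot: [0.823, 0.568, -0.0, -0.0]
contact_force: [-0.1, 0.7, 0.2]
opening: 0.5
[ 0.53184407 -0.31163051  0.02355273] 0.0019024250963431625 0.5003816815745642 [-0.0872459   0.7127021   0.20623028]
[ 297  268   43   39 1299] [317.76443418 287.14626636] [ 0.53151348 -0.31152116  0.078     ]
[126 358  18  24 166] [134.45180723 368.72289157] [ 0.54081817 -0.40016726  0.078     ]
[[320.1881544  295.81237452]]
```

View pics/s3.png

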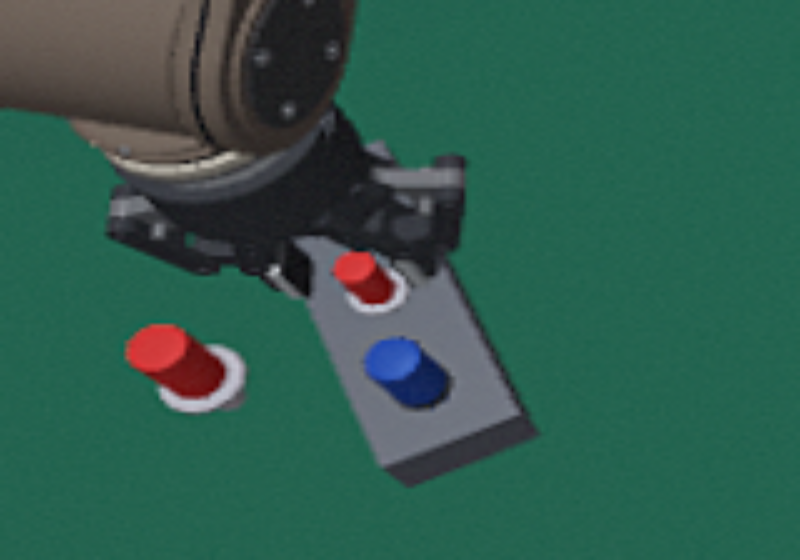

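View pics/w7.png

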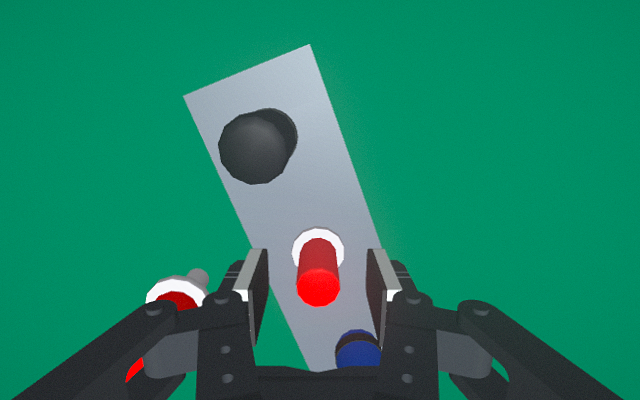

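```bash
python3 -m crank '0 0 3 0 0 0;0 0 0 0 0 0;0 -1 2 0 0 0;0 0 0 0 0 0;0 0 0 0 0 0'; python3 -m crank '0 0 0 0 0 0;0 0 0 0 0 0;0 0 0 0 0 0;0 0 0 0 0 0;0 0 0 0 0 0' -1 80;  python3 pin.py pics/w8.png
```

```text
time: 10.9
eef_pos: [0.5309, -0.3113, 0.0186]
tcp_rot: [0.823, 0.568, -0.0, 0.0]
contact_force: [0.4, -0.8, -0.6]
opening: 0.501
time: 11.52
eef_pos: [0.5312, -0.3115, 0.019]
tcp_rot: [0.823, 0.568, 0.0, 0.0]
contact_force: [-0.3, 1.0, 2.3]
opening: 0.181
[ 0.53122117 -0.31147881  0.01898716] 0.0019047193048055521 0.18086525417158703 [-0.25496875  0.96688773  2.27923294]
[ 297  276   41   40 1335] [316.97752809 295.31161049] [ 0.53159285 -0.31196705  0.078     ]
[[320.48215246 303.63151938]]
```

View pics/w8.png

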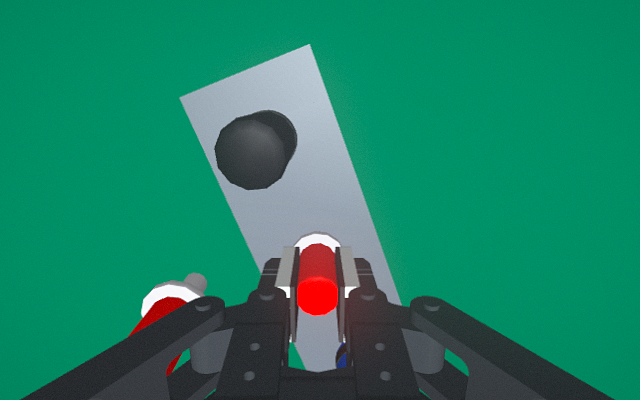

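```bash
python3 -m crank '0 0 -10 0 0 0;0 0 -20 0 0 0;0 0 -40 0 0 0;0 0 -40 0 0 0;0 0 -20 0 0 0'; python3 -m crank '0 0 0 0 0 0;0 0 0 0 0 0;0 0 0 0 0 0'; python3 pin.py pics/w9.png
```

```text
time: 12.2
eef_pos: [0.532, -0.3122, 0.1528]
tcp_rot: [0.823, 0.568, 0.001, 0.002]
contact_force: [-0.3, -0.0, -0.3]
opening: 0.178
time: 12.58
eef_pos: [0.5298, -0.3104, 0.1462]
tcp_rot: [0.823, 0.568, -0.001, -0.002]
contact_force: [0.1, -0.1, -1.6]
opening: 0.178
[ 0.52984023 -0.31044281  0.14621164] 0.0070120528566127585 0.17840184025854938 [ 0.07201184 -0.13933164 -1.63929608]
[200 239  32  31 766] [215.1305483  253.93603133] [ 0.54089336 -0.39751297  0.078     ]
[ 297  276   41   40 1343] [316.96351452 295.51600894] [ 0.60181279 -0.33780715  0.078     ]
[[317.68826797 209.35058918]]
```

View pics/w9.png

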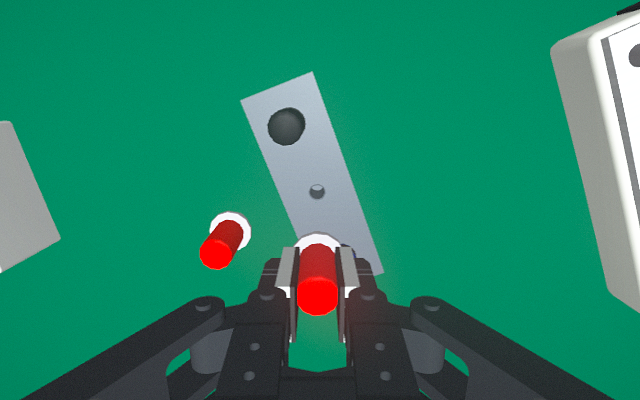

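```bash
python3 -m crank '30 -1 0 0 0 0;60 -1 0 0 0 0;60 -1 0 0 0 0;60 -1 0 0 0 0;50 -2 0 0 0 0'; python3 -m crank '37 -1 0 0 0 0;0 0 0 0 0 0;0 0 0 0 0 0;0 0 0 0 0 0;0 0 0 0 0 0';  python3 -m crank '0 0 0 0 0 0;0 0 0 0 0 0'; python3 pin.py pics/w10.png; python3 eye.py
```

```text
time: 13.25
eef_pos: [0.6179, -0.0639, 0.1475]
tcp_rot: [0.823, 0.568, -0.0, -0.001]
contact_force: [0.3, -0.8, -0.8]
opening: 0.175
time: 13.88
eef_pos: [0.6299, -0.0323, 0.1485]
tcp_rot: [0.824, 0.567, -0.0, -0.0]
contact_force: [-0.7, -0.7, -0.6]
opening: 0.182
time: 14.12
eef_pos: [0.63, -0.0316, 0.1487]
tcp_rot: [0.824, 0.567, 0.0, 0.0]
contact_force: [-0.2, 0.3, -0.6]
opening: 0.18
[ 0.6300315  -0.03162269  0.1486875 ] 0.0032835887229797317 0.17994566063240866 [-0.20273922  0.26158505 -0.55929439]
[ 298  277   39   38 1222] [316.97790507 295.84206219] [ 0.70407718 -0.05989894  0.078     ]
[[-64.67713707 214.92976244]]
14.175 [ 0.63005314 -0.03150681  0.14868354] [0.8235 0.5674 0.     0.    ] 0.0031630384391748345
axis [0.59297617 0.00688245] r 0.06568898848737482 515
blob [318.26118068 203.48658318] 559 [ 0.62811571 -0.0299131   0.094     ] 0.05087926899240214 -0.8084149783350976
```

View pics/w10.png

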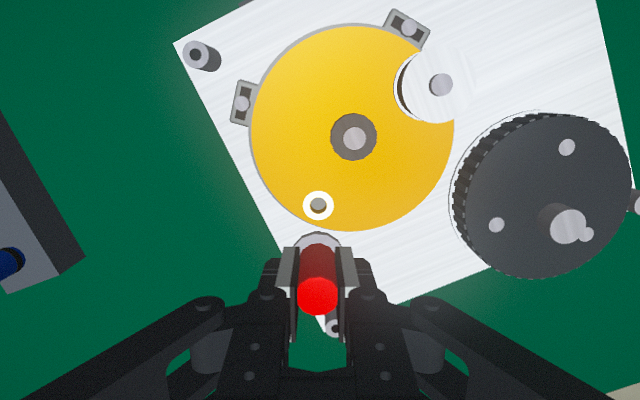

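```bash
sed -i 's/-13,p\[0\]-13/-24,p[0]-24/; s/+26/+48/g' eye.py; python3 -m crank '1 -2 15 0 0 0;0 0 10 0 0 0;0 0 0 0 0 0;0 0 0 0 0 0;0 0 0 0 0 0'; python3 pin.py pics/w11.png; python3 eye.py
```

```text
time: 14.85
eef_pos: [0.629, -0.0297, 0.1242]
tcp_rot: [0.823, 0.568, 0.0, 0.0]
contact_force: [-0.4, 0.3, -1.4]
opening: 0.18
[ 0.62900337 -0.02968364  0.12421659] 0.0026088319287078205 0.17955214573938252 [-0.39447943  0.34790995 -1.35834128]
[ 298  277   39   38 1214] [316.94563427 295.85914333] [ 0.68929458 -0.05275073  0.078     ]
[[-99.20684616 227.64460769]]
14.9 [ 0.62901106 -0.02971856  0.1242578 ] [8.233e-01 5.675e-01 4.000e-04 4.000e-04] 0.0018679453618630926
axis [0.5929281  0.00691396] r 0.06573219539507608 540
blob [315.25       223.20437262] 1052 [ 0.63162729 -0.03201462  0.094     ] 0.05489135733374711 -0.7883531944148164
```

View pics/w11.png

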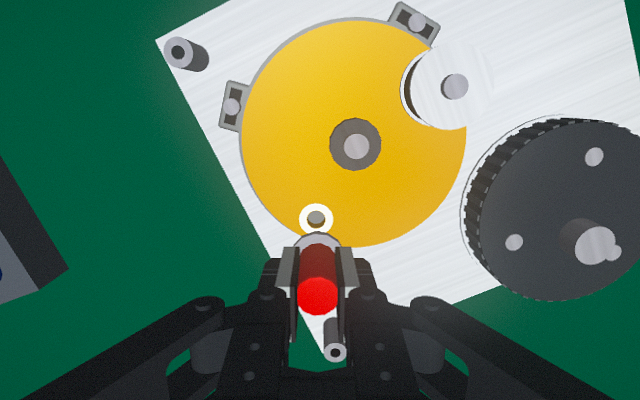

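Run:
```python
from h import *
C=cam("wrist"); im=cv2.imread("pics/w11.png")
s=readout.get_state(); o=s["eef_pos"]
print(w2pix("wrist",[[o[0],o[1],.094],[.629,-.0304,.094],[.5929,.0069,.107]],C))
cv2.imwrite("pics/w11z.png",cv2.resize(im[190:260,275:365],None,fx=8,fy=8,interpolation=cv2.INTER_CUBIC))
```

```text
[[317.19019734 218.32537534]
 [316.15865854 218.79848023]
 [355.95004543 146.0141857 ]]
```

View pics/w11z.png

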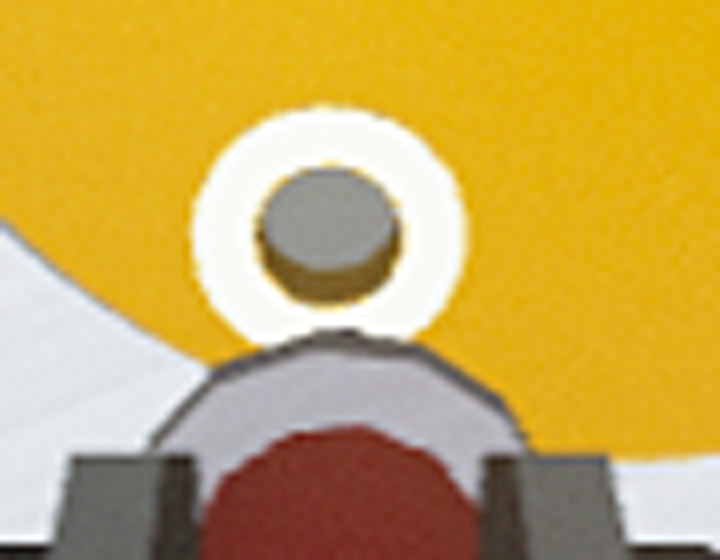

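Run:
```python
from h import *
C=cam("wrist"); s=readout.get_state(); Rt=R.from_quat(s["tcp_rot"]).as_matrix(); o=np.array(s["eef_pos"])
for z0 in(.001,-.001):
  for p in [(0,-.013,-.026),(0,-.013,-.022),(0,-.009,-.026),(0,0,-.060),(0,-.009,-.060),(0,.009,-.060)]:
    print(p,w2pix("wrist",o+Rt@(np.array(p)+[0,0,z0]),C)[0].round(1))
print(pix2w("wrist",(316.0,219.3),.094,C),o, Rt.T@(pix2w("wrist",(316.0,219.3),.094,C)-o))
```

```text
(0, -0.013, -0.026) [317.5 230.6]
(0, -0.013, -0.022) [317.5 227.6]
(0, -0.009, -0.026) [317.5 238.6]
(0, 0, -0.06) [317.8 294. ]
(0, -0.009, -0.06) [317.9 272.9]
(0, 0.009, -0.06) [317.8 314.3]
(0, -0.013, -0.026) [317.6 232.2]
(0, -0.013, -0.022) [317.5 229.1]
(0, -0.009, -0.026) [317.6 240.2]
(0, 0, -0.06) [317.9 296.8]
(0, -0.009, -0.06) [317.9 275.5]
(0, 0.009, -0.06) [317.9 317.3]
[ 0.62927406 -0.03061053  0.094     ] [ 0.62893779 -0.02968753  0.12418227] [-0.00074778  0.00061304  0.03018276]
```

```bash
python3 -m crank '-0.8 -0.2 14 0 0 0;0 0 11 0 0 0;0 0 0 0 0 0;0 0 0 0 0 0;0 0 0 0 0 0'; python3 -m crank '0 0 2 0 0 0;0 0 1 0 0 0;0 0 0 0 0 0;0 0 0 0 0 0';python3 pin.py pics/w12.png
```

```text
time: 15.58
eef_pos: [0.6285, -0.0304, 0.0992]
tcp_rot: [0.823, 0.568, 0.0, 0.0]
contact_force: [0.6, -0.6, -0.5]
opening: 0.179
time: 16.08
eef_pos: [0.6281, -0.0303, 0.0957]
tcp_rot: [0.823, 0.568, 0.0, 0.0]
contact_force: [0.2, 0.3, -1.0]
opening: 0.186
[ 0.62810846 -0.03030634  0.09565687] 0.0013390111294918012 0.1855961439359117 [ 0.17946662  0.25583602 -0.99867374]
[ 298  278   39   37 1203] [316.97173732 295.96425603] [ 0.67222017 -0.0472748   0.078     ]
[[-143.65109965  243.99457775]]
```

View pics/w12.png

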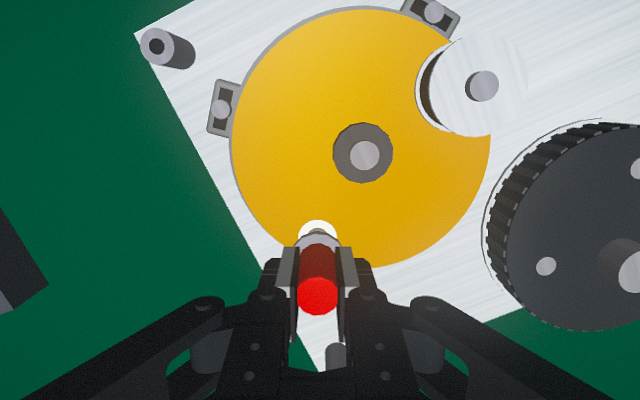

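Run:
```python
from h import *
C=cam("wrist"); im=cv2.imread("pics/w12.png"); s=readout.get_state(); o=s["eef_pos"]; Rt=R.from_quat(s["tcp_rot"]).as_matrix()
cv2.imwrite("pics/w12z.png",cv2.resize(im[205:265,280:355],None,fx=10,fy=10,interpolation=cv2.INTER_CUBIC))
E=np.array([.6293,-.0306,.094])
print(w2pix("wrist",[E]+[E+Rt@[0,y,0] for y in(-.0057,.0057)]+[E+Rt@[x,0,0] for x in (-.0057,.0057)],C).round(1))
```

```text
[[317.6 237.4]
 [317.6 227.7]
 [317.6 247. ]
 [307.2 237.4]
 [328.  237.4]]
```

View pics/w12z.png

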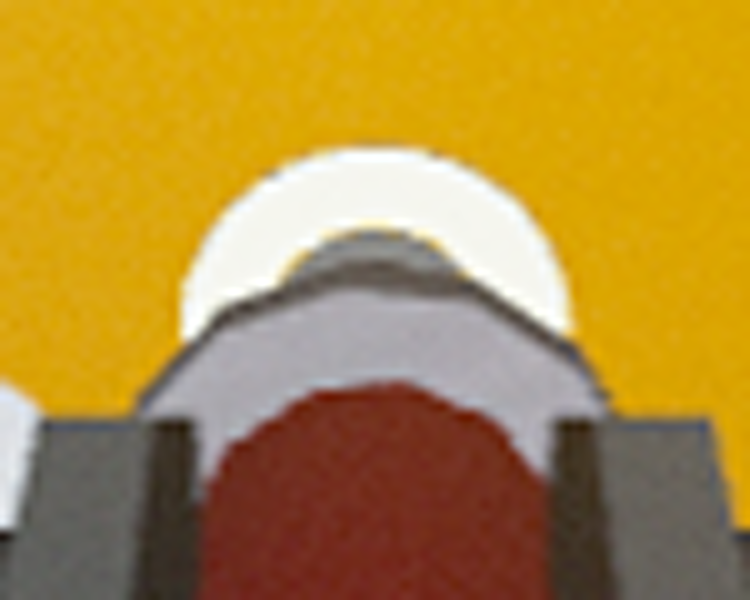

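```bash
python3 -m crank '0 0 2 0 0 0;0 0 0 0 0 0;0 0 0 0 0 0'; python3 -m crank '0 0 2 0 0 0;0 0 0 0 0 0;0 0 0 0 0 0'
```

```text
time: 16.5
eef_pos: [0.6281, -0.0303, 0.0936]
tcp_rot: [0.823, 0.568, -0.0, -0.0]
contact_force: [0.7, 0.3, -0.9]
opening: 0.179
time: 16.88
eef_pos: [0.6281, -0.0303, 0.0916]
tcp_rot: [0.823, 0.568, -0.0, -0.0]
contact_force: [-0.1, 0.6, -1.0]
opening: 0.18
```

```bash
python3 -m crank '0 0 1.5 0 0 0;0 0 0 0 0 0;0 0 0 0 0 0'; python3 -m crank '0 0 1.5 0 0 0;0 0 0 0 0 0;0 0 0 0 0 0'; python3 -m crank '0 0 1 0 0 0;0 0 0 0 0 0;0 0 0 0 0 0'
```

```text
time: 17.25
eef_pos: [0.6281, -0.0303, 0.0901]
tcp_rot: [0.823, 0.568, -0.0, -0.0]
contact_force: [-0.1, -0.5, -0.5]
opening: 0.176
time: 17.62
eef_pos: [0.6281, -0.0303, 0.0886]
tcp_rot: [0.823, 0.568, -0.0, -0.0]
contact_force: [0.1, 0.3, -0.7]
opening: 0.182
time: 18.0
eef_pos: [0.6281, -0.0303, 0.0876]
tcp_rot: [0.823, 0.568, 0.0, 0.0]
contact_force: [-0.4, 0.4, -1.7]
opening: 0.178
```

```bash
python3 -m crank '0 0 1 0 0 0;0 0 0 0 0 0;0 0 0 0 0 0'; python3 -m crank '0 0 1 0 0 0;0 0 0 0 0 0;0 0 0 0 0 0'; python3 -m crank '0 0 1 0 0 0;0 0 0 0 0 0;0 0 0 0 0 0'; python3 pin.py pics/w13.png
```

```text
time: 18.38
eef_pos: [0.6281, -0.0303, 0.0866]
tcp_rot: [0.823, 0.568, -0.0, -0.0]
contact_force: [0.3, -1.0, -0.3]
opening: 0.177
time: 18.75
eef_pos: [0.6281, -0.0303, 0.0856]
tcp_rot: [0.823, 0.568, -0.0, -0.0]
contact_force: [-1.0, -0.2, -0.9]
opening: 0.184
time: 19.12
eef_pos: [0.6283, -0.0303, 0.0849]
tcp_rot: [0.823, 0.568, 0.0, 0.0]
contact_force: [-0.5, 0.1, 1.3]
opening: 0.181
[ 0.628299   -0.03032138  0.08494468] 0.001348165821697226 0.18126703950187026 [-0.53911677  0.05027287  1.27711734]
[ 298  278   39   37 1167] [316.9562982  295.63667524] [ 0.6661438  -0.04493808  0.078     ]
[[-163.43222116  250.39234137]]
```

View pics/w13.png

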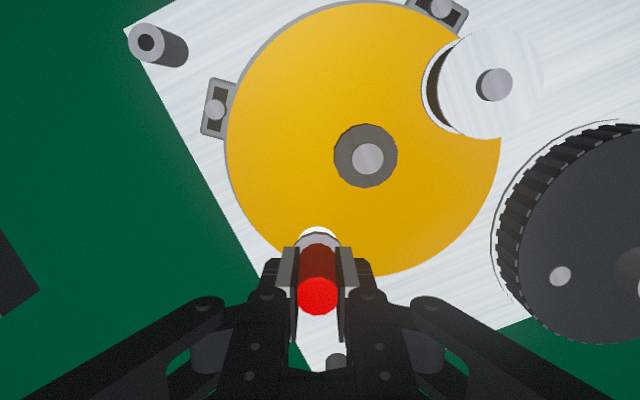

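```bash
cat > arc.py <<'E'
from h import *
ax=np.array([.593,.007]); off=np.array([.0009,-.0004]); a0=-.807
def tcp(th): return ax+.052*np.array([np.cos(a0+th),np.sin(a0+th)])-off
def th_of(p):
    d=np.array(p)[:2]+off-ax; return np.arctan2(d[1],d[0])-a0, np.hypot(*d)
if __name__=="__main__":
    import sys
    s=readout.get_state(); Rt=R.from_quat(s["tcp_rot"]).as_matrix(); p=np.array(s["eef_pos"])
    print(p.round(4),"theta,r",th_of(p),s["contact_force"],s["opening"])
    q=p[:2]
    for th in np.arange(*map(float,sys.argv[1:4])):
        n=tcp(th); d=Rt.T@np.r_[n-q,0]; print(round(th,3),n.round(4),(d*1000).round(2)[:2]); q=n
E
python3 arc.py 0.0 1.15 0.05
```

```text
[ 0.6283 -0.0304  0.0849] theta,r (np.float64(0.0002116278148170947), np.float64(0.05230287094415648)) [-0.4248081   0.86284162  1.60280411] 0.17949283762228213
0.0 [ 0.6281 -0.0302] [ 0.12 -0.28]
0.05 [ 0.6299 -0.0283] [2.38 1.06]
0.1 [ 0.6316 -0.0264] [2.43 0.94]
0.15 [ 0.6333 -0.0244] [2.47 0.81]
0.2 [ 0.6348 -0.0223] [2.51 0.69]
0.25 [ 0.6362 -0.0201] [2.54 0.56]
0.3 [ 0.6376 -0.0178] [2.56 0.44]
0.35 [ 0.6388 -0.0155] [2.58 0.31]
0.4 [ 0.6399 -0.0132] [2.59 0.18]
0.45 [ 0.6408 -0.0108] [2.6  0.05]
0.5 [ 0.6417 -0.0083] [ 2.6  -0.08]
0.55 [ 0.6424 -0.0058] [ 2.59 -0.21]
0.6 [ 0.643  -0.0033] [ 2.58 -0.34]
0.65 [ 0.6435 -0.0007] [ 2.56 -0.47]
0.7 [0.6438 0.0018] [ 2.53 -0.6 ]
0.75 [0.644  0.0044] [ 2.5  -0.72]
0.8 [0.6441 0.007 ] [ 2.46 -0.85]
0.85 [0.6441 0.0096] [ 2.41 -0.97]
0.9 [0.6439 0.0122] [ 2.36 -1.09]
0.95 [0.6436 0.0148] [ 2.3 -1.2]
1.0 [0.6431 0.0174] [ 2.24 -1.32]
1.05 [0.6426 0.0199] [ 2.17 -1.43]
1.1 [0.6419 0.0224] [ 2.1  -1.54]
```

```bash
python3 -m crank '0 0 -0.7 0 0 0;1.2 0.5 0 0 0 0;2.4 1 0 0 0 0;2.4 0.9 0 0 0 0;0 0 0 0 0 0'; python3 -m crank '0 0 0 0 0 0;0 0 0 0 0 0'; python3 arc.py 0.2 0.41 0.05;python3 eye.py; python3 pin.py pics/w14.png
```

```text
time: 19.8
eef_pos: [0.6321, -0.0255, 0.085]
tcp_rot: [0.823, 0.568, -0.001, -0.0]
contact_force: [-2.8, -1.0, -0.1]
opening: 0.181
time: 20.05
eef_pos: [0.6321, -0.0255, 0.085]
tcp_rot: [0.823, 0.568, -0.0, -0.0]
contact_force: [-2.6, -2.3, -1.6]
opening: 0.18
[ 0.6321 -0.0255  0.085 ] theta,r (np.float64(0.1186997168129248), np.float64(0.05183632110878315)) [-2.64563026 -2.33787213 -1.57214796] 0.1797788878696994
0.2 [ 0.6348 -0.0223] [4.01 1.34]
0.25 [ 0.6362 -0.0201] [2.54 0.56]
0.3 [ 0.6376 -0.0178] [2.56 0.44]
0.35 [ 0.6388 -0.0155] [2.58 0.31]
0.4 [ 0.6399 -0.0132] [2.59 0.18]
20.05 [ 0.63213458 -0.02552775  0.08498088] [ 8.233e-01  5.675e-01 -3.000e-04 -3.000e-04] 0.002485802192566225
axis [0.59289268 0.00686165] r 0.06582957332513614 617
blob [307.2994012  242.01676647] 835 [ 0.62975162 -0.0302211   0.094     ] 0.052284906431187175 -0.7884249619840685
[ 0.63214039 -0.02555162  0.08501801] 0.003903359729273048 0.17423591499794372 [-2.02320349 -1.48278411 -1.21679299]
[ 298  278   39   37 1161] [316.80103359 295.68130922] [ 0.66998113 -0.04027062  0.078     ]
[[-172.1655511   247.36572962]]
```

View pics/w14.png

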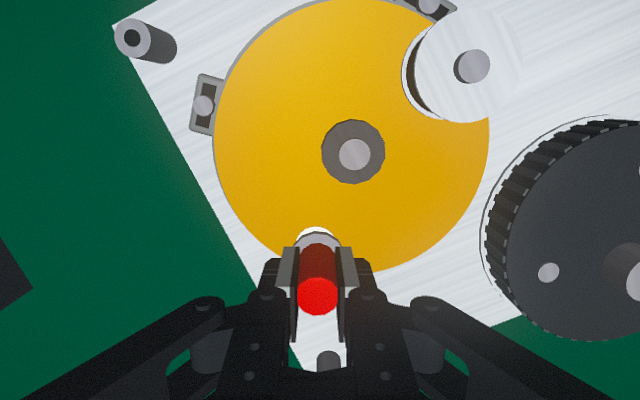

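```bash
python3 -m crank '2.0 0.7 0 0 0 0;2.0 0.6 0 0 0 0;2.5 0.6 0 0 0 0;2.5 0.5 0 0 0 0;2.6 0.3 0 0 0 0'; python3 -m crank '1.3 0.1 0 0 0 0;0 0 0 0 0 0;0 0 0 0 0 0'; python3 arc.py 0.4 0.61 0.05
```

```text
time: 20.78
eef_pos: [0.6389, -0.0157, 0.0852]
tcp_rot: [0.823, 0.568, -0.0, -0.0]
contact_force: [-3.5, -3.6, -0.8]
opening: 0.177
time: 21.15
eef_pos: [0.6396, -0.0144, 0.0852]
tcp_rot: [0.823, 0.568, -0.0, -0.0]
contact_force: [-4.4, -3.4, -1.8]
opening: 0.181
[ 0.6396 -0.0144  0.0852] theta,r (np.float64(0.3764908206741795), np.float64(0.05225528446293318)) [-4.40523099 -3.36846914 -1.7824996 ] 0.18066079784905753
0.4 [ 0.6399 -0.0132] [ 1.24 -0.19]
0.45 [ 0.6408 -0.0108] [2.6  0.05]
0.5 [ 0.6417 -0.0083] [ 2.6  -0.08]
0.55 [ 0.6424 -0.0058] [ 2.59 -0.21]
0.6 [ 0.643  -0.0033] [ 2.58 -0.34]
```

```bash
sed -i 's/ax+.052\*/ax+.0518*/' arc.py; python3 -m crank '1.2 -0.3 0.6 0 0 0;1.2 -0.2 0.6 0 0 0;1 0 0 0 0 0;0 0 0 0 0 0';  python3 arc.py 0.44 1.05 0.04
```

```text
time: 21.65
eef_pos: [0.6409, -0.0114, 0.085]
tcp_rot: [0.823, 0.568, 0.0, 0.001]
contact_force: [-2.8, -2.7, 0.5]
opening: 0.178
[ 0.6409 -0.0114  0.085 ] theta,r (np.float64(0.43867130439056123), np.float64(0.052321442104055677)) [-2.77011685 -2.67603535  0.47218428] 0.1780299811135178
0.44 [ 0.6405 -0.0112] [ 0.07 -0.52]
0.48 [ 0.6412 -0.0092] [ 2.07 -0.03]
0.52 [ 0.6418 -0.0073] [ 2.07 -0.12]
0.56 [ 0.6423 -0.0053] [ 2.06 -0.2 ]
0.6 [ 0.6428 -0.0032] [ 2.05 -0.28]
0.64 [ 0.6432 -0.0012] [ 2.04 -0.36]
0.68 [0.6435 0.0008] [ 2.02 -0.45]
0.72 [0.6437 0.0029] [ 2.   -0.53]
0.76 [0.6438 0.005 ] [ 1.98 -0.61]
0.8 [0.6439 0.007 ] [ 1.96 -0.68]
0.84 [0.6439 0.0091] [ 1.93 -0.76]
0.88 [0.6438 0.0112] [ 1.89 -0.84]
0.92 [0.6436 0.0132] [ 1.86 -0.91]
0.96 [0.6433 0.0153] [ 1.82 -0.99]
1.0 [0.6429 0.0173] [ 1.78 -1.06]
1.04 [0.6425 0.0194] [ 1.74 -1.13]
```

```bash
python3 -m crank '0.5 -0.4 0.4 0 0 0;1 0 0.2 0 0 0;1 0 0 0 0 0;1 0 0 0 0 0'; python3 arc.py 0.48 0.57 0.04
```

```text
time: 22.15
eef_pos: [0.6419, -0.0089, 0.0849]
tcp_rot: [0.823, 0.568, -0.0, 0.001]
contact_force: [-5.2, -5.8, 2.3]
opening: 0.18
[ 0.6419 -0.0089  0.0849] theta,r (np.float64(0.4906395152185158), np.float64(0.052369684762223444)) [-5.21550349 -5.76596932  2.25651825] 0.17972894771562448
0.48 [ 0.6412 -0.0092] [-0.58 -0.55]
0.52 [ 0.6418 -0.0073] [ 2.07 -0.12]
0.56 [ 0.6423 -0.0053] [ 2.06 -0.2 ]
```

```bash
python3 -m crank '1 -0.3 0.2 0 0 0;1 -0.2 0 0 0 0;1 -0.2 0 0 0 0;1 -0.2 0 0 0 0'; python3 arc.py 0.56 0.61 0.04
```

```text
time: 22.65
eef_pos: [0.6427, -0.0054, 0.0849]
tcp_rot: [0.823, 0.568, -0.0, 0.002]
contact_force: [-5.2, -6.3, 2.0]
opening: 0.177
[ 0.6427 -0.0054  0.0849] theta,r (np.float64(0.5591194449463727), np.float64(0.05220742880953218)) [-5.24653378 -6.3248096   2.0073389 ] 0.1774040920593547
0.56 [ 0.6423 -0.0053] [-0.   -0.41]
0.6 [ 0.6428 -0.0032] [ 2.05 -0.28]
```

```bash
python3 -m crank '1 -0.4 0 0 0 0;1 -0.3 0 0 0 0;1 -0.2 0 0 0 0;1 -0.2 0 0 0 0'; python3 arc.py 0.64 0.69 0.04
```

```text
time: 23.15
eef_pos: [0.6434, -0.0016, 0.0849]
tcp_rot: [0.823, 0.568, -0.0, 0.002]
contact_force: [-4.1, -6.8, 2.6]
opening: 0.179
[ 0.6434 -0.0016  0.0849] theta,r (np.float64(0.6340193965478502), np.float64(0.05206503466393535)) [-4.10328739 -6.76367765  2.61339504] 0.17904218008227213
0.64 [ 0.6432 -0.0012] [ 0.25 -0.32]
0.68 [0.6435 0.0008] [ 2.02 -0.44]
```

```bash
python3 -m crank '1 -0.3 0 0 0 0;1 -0.3 0 0 0 0;1 -0.2 0 0 0 0;1 -0.2 0 0 0 0'; python3 arc.py 0.7 0.77 0.04
```

```text
time: 23.65
eef_pos: [0.6439, 0.0025, 0.0849]
tcp_rot: [0.823, 0.568, 0.0, 0.002]
contact_force: [-2.8, -8.2, 0.3]
opening: 0.177
[0.6439 0.0025 0.0849] theta,r (np.float64(0.7124325076122716), np.float64(0.052070819501458525)) [-2.82332338 -8.19384539  0.29170894] 0.17726485339217718
0.7 [0.6436 0.0019] [-0.69 -0.09]
0.74 [0.6438 0.0039] [ 1.99 -0.57]
```

```bash
python3 -m crank '0.6 -0.3 0.3 0 0 0;0.6 -0.2 0 0 0 0;0.6 -0.2 0 0 0 0'; python3 arc.py 0.76 0.78 0.04
```

```text
time: 24.02
eef_pos: [0.6442, 0.0047, 0.0847]
tcp_rot: [0.823, 0.568, 0.0, 0.002]
contact_force: [-3.5, -6.7, 1.4]
opening: 0.178
[0.6442 0.0047 0.0847] theta,r (np.float64(0.7551886956730294), np.float64(0.052134017540633)) [-3.52068986 -6.71049777  1.38561084] 0.17756492871244317
0.76 [0.6438 0.005 ] [ 0.13 -0.39]
```

```bash
python3 -m crank '0.6 -0.3 0 0 0 0;0.6 -0.2 0 0 0 0;0.6 -0.2 0 0 0 0'; python3 arc.py 0.8 0.82 0.04
```

```text
time: 24.4
eef_pos: [0.6442, 0.0065, 0.0847]
tcp_rot: [0.823, 0.568, 0.0, 0.003]
contact_force: [-2.4, -7.1, 1.2]
opening: 0.18
[0.6442 0.0065 0.0847] theta,r (np.float64(0.7904102097684387), np.float64(0.05211423453087577)) [-2.44389143 -7.1049582   1.24590655] 0.17996965762611297
0.8 [0.6439 0.007 ] [ 0.36 -0.47]
```

```bash
python3 -m crank '0.7 -0.4 0.5 0 0 0;0.7 -0.3 0 0 0 0;0.7 -0.2 0 0 0 0;0.7 -0.3 0 0 0 0'; python3 arc.py 0.84 0.86 0.04
```

```text
time: 24.9
eef_pos: [0.6442, 0.0088, 0.0845]
tcp_rot: [0.823, 0.568, 0.0, 0.003]
contact_force: [-4.2, -8.2, 1.9]
opening: 0.18
[0.6442 0.0088 0.0845] theta,r (np.float64(0.8345869059458475), np.float64(0.052118857399445065)) [-4.16235622 -8.21569372  1.86942029] 0.17974438895490089
0.84 [0.6439 0.0091] [ 0.14 -0.4 ]
```

```bash
python3 -m crank '0.7 -0.4 0 0 0 0;0.7 -0.3 0 0 0 0;0.7 -0.3 0 0 0 0'; python3 arc.py 0.88 0.9 0.04
```

```text
time: 25.28
eef_pos: [0.6441, 0.0102, 0.0847]
tcp_rot: [0.823, 0.568, -0.0, 0.004]
contact_force: [-3.4, -10.5, 3.2]
opening: 0.183
[0.6441 0.0102 0.0847] theta,r (np.float64(0.8600545015407287), np.float64(0.05208835497265044)) [ -3.41016306 -10.54326714   3.15959483] 0.18333621089900634
0.88 [0.6438 0.0112] [ 0.82 -0.69]
```

```bash
python3 -m crank '0 0 0 0 0 0;0 0 0 0 0 0'; python3 arc.py 0.88 0.9 0.04; python3 eye.py; python3 pin.py pics/w15.png
```

```text
time: 25.52
eef_pos: [0.6441, 0.0103, 0.0847]
tcp_rot: [0.823, 0.568, -0.0, 0.004]
contact_force: [-3.9, -9.5, 2.7]
opening: 0.182
[0.6441 0.0103 0.0847] theta,r (np.float64(0.8620945268497413), np.float64(0.05209036237681331)) [-3.8731285  -9.47068324  2.68146843] 0.18217300760954813
0.88 [0.6438 0.0112] [ 0.73 -0.65]
25.525 [0.64411132 0.01026844 0.08467477] [ 8.231e-01  5.679e-01 -3.000e-04  3.900e-03] 0.001737179534733606
axis [0.59283111 0.00684589] r 0.06581431390235483 595
[0.64413542 0.01026246 0.08467273] 0.0025323776659879216 0.1819040017391645 [-3.39242246 -9.87689188  2.30017802]
[ 298  278   39   37 1194] [316.88944724 295.91959799] [ 0.68216161 -0.00446892  0.078     ]
[[-217.80870917  247.29452371]]
```

View pics/w15.png

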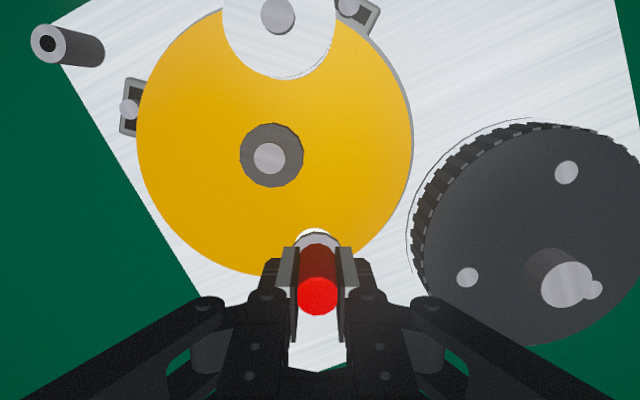

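```bash
python3 -m crank '0 -0.2 0.6 0 0 0;0 0 0 0 0 0'; python3 -m crank '0 -0.2 0.6 0 0 0;0 0 0 0 0 0'; python3 arc.py 0.88 0.9 0.04
```

```text
time: 25.88
eef_pos: [0.6442, 0.0102, 0.0847]
tcp_rot: [0.823, 0.568, -0.0, 0.004]
contact_force: [-4.2, -9.1, 5.0]
opening: 0.179
time: 26.12
eef_pos: [0.6443, 0.0102, 0.0846]
tcp_rot: [0.823, 0.568, 0.0, 0.004]
contact_force: [-4.1, -10.1, 6.4]
opening: 0.181
[0.6443 0.0102 0.0846] theta,r (np.float64(0.8609661628606776), np.float64(0.05227445908659024)) [ -4.09075319 -10.1258048    6.3908439 ] 0.18070856263812085
0.88 [0.6438 0.0112] [ 0.71 -0.84]
```

```bash
python3 -m crank '0.3 -0.6 -0.3 0 0 0;0.3 -0.6 -0.2 0 0 0;0 0 0 0 0 0'; python3 arc.py 0.88 0.9 0.04;  python3 -m crank '0.6 -0.3 0 0 0 0;0.6 -0.3 0 0 0 0'; python3 arc.py 0.88 0.9 0.04
```

```text
time: 26.5
eef_pos: [0.6439, 0.0109, 0.0847]
tcp_rot: [0.823, 0.568, 0.001, 0.005]
contact_force: [-2.9, -10.0, 3.6]
opening: 0.177
[0.6439 0.0109 0.0847] theta,r (np.float64(0.8750066015863249), np.float64(0.051878208772561864)) [ -2.92663975 -10.01400274   3.6214434 ] 0.176746783176
0.88 [0.6438 0.0112] [ 0.2  -0.18]
time: 26.75
eef_pos: [0.6438, 0.0118, 0.0847]
tcp_rot: [0.823, 0.568, 0.0, 0.005]
contact_force: [-2.6, -12.8, 3.4]
opening: 0.181
[0.6438 0.0118 0.0847] theta,r (np.float64(0.8919445959711808), np.float64(0.05187191140147766)) [ -2.61285823 -12.79382885   3.36727671] 0.18076402830218943
0.88 [0.6438 0.0112] [-0.59  0.2 ]
```

```bash
python3 -m crank '-0.7 -0.3 0.4 0 0 0;-0.7 -0.2 0 0 0 0'; python3 arc.py 0.88 0.9 0.04;  python3 -m crank '-0.7 -0.2 0.2 0 0 0;-0.7 0.1 0 0 0 0'; python3 arc.py 0.88 0.9 0.04;  python3 -m crank '-0.7 0 0 0 0 0;-0.5 0.1 0 0 0 0'; python3 arc.py 0.88 0.9 0.04
```

```text
time: 27.0
eef_pos: [0.6437, 0.0117, 0.0847]
tcp_rot: [0.823, 0.568, 0.002, 0.005]
contact_force: [-0.6, -8.0, 2.5]
opening: 0.183
[0.6437 0.0117 0.0847] theta,r (np.float64(0.8911121907826468), np.float64(0.05175654887951307)) [-0.57462691 -8.01368096  2.50466453] 0.1833952305366765
0.88 [0.6438 0.0112] [-0.5   0.29]
time: 27.25
eef_pos: [0.6436, 0.0115, 0.0847]
tcp_rot: [0.823, 0.567, 0.003, 0.005]
contact_force: [-0.2, -6.7, 2.8]
opening: 0.178
[0.6436 0.0115 0.0847] theta,r (np.float64(0.8865312277800592), np.float64(0.05170298030012521)) [-0.15907725 -6.65812364  2.8426822 ] 0.17785954583909264
0.88 [0.6438 0.0112] [-0.26  0.23]
time: 27.5
eef_pos: [0.6435, 0.0113, 0.0847]
tcp_rot: [0.823, 0.567, 0.004, 0.004]
contact_force: [0.7, -4.2, 3.6]
opening: 0.178
[0.6435 0.0113 0.0847] theta,r (np.float64(0.8827517080844437), np.float64(0.051591881163517816)) [ 0.68253539 -4.18760528  3.61120714] 0.17776857565875526
0.88 [0.6438 0.0112] [-0.04  0.25]
```

Run:
```python
from h import *
s=readout.get_state(); print(s["wrist_torque"],s["contact_force"],s["tcp_rot"],s["eef_pos"]); Rt=R.from_quat(s["tcp_rot"]).as_matrix(); print(Rt.round(4))
im=optics.read_camera("wrist"); cv2.imwrite("pics/w16z.png",cv2.resize(im[200:320,240:400],None,fx=5,fy=5,interpolation=cv2.INTER_CUBIC)[:,:,::-1])
im=optics.read_camera("scene"); cv2.imwrite("pics/s4.png",cv2.resize(im[130:310,250:460],None,fx=3.3,fy=3.3,interpolation=cv2.INTER_CUBIC)[:,:,::-1])
```

```text
[-0.8867916  -0.30143777 -0.02647737] [ 0.68253539 -4.18760528  3.61120714] [0.82347922 0.56731621 0.00404692 0.00423245] [0.64354393 0.01130444 0.08470141]
[[ 0.3563  0.9343  0.0115]
 [ 0.9344 -0.3563 -0.0024]
 [ 0.0019  0.0116 -0.9999]]
```

View pics/w16z.png

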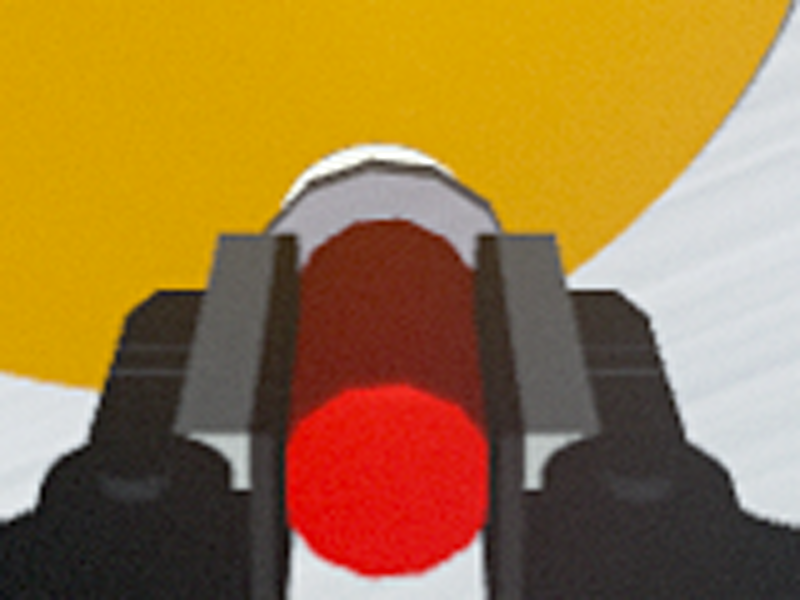

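View pics/s4.png

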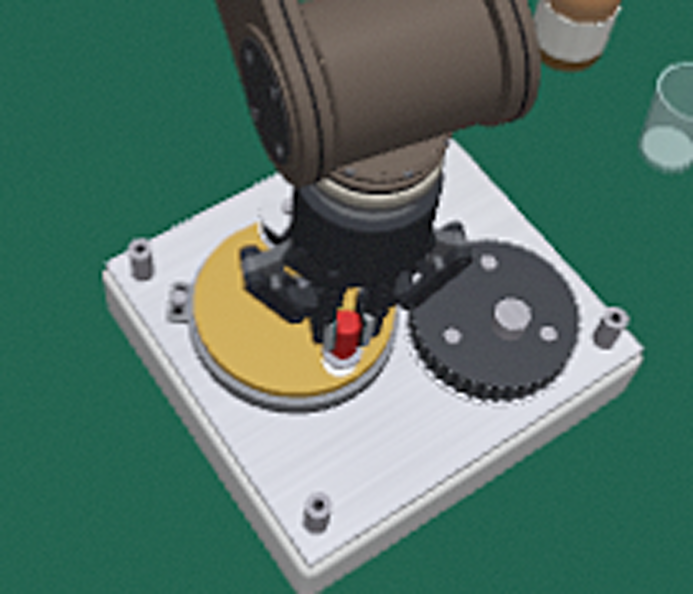

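```bash
cat > fs.py <<'E'
from arc import *
s=readout.get_state(); p=np.array(s["eef_pos"]); f=np.array(s["contact_force"]); t,r=th_of(p); a=a0+t
print("th %.3f r %.4f z %.4f | Ft %.1f Fr %.1f Fz %.1f |"%(t,r,p[2],f@[-np.sin(a),np.cos(a),0],f@[np.cos(a),np.sin(a),0],f[2]+1.2), "exp spring %.1f"%((.125+.25*t)/.052),np.array(s["tcp_rot"]).round(4)[2:], s["time"])
E
python3 -m crank '1 -0.4 -0.3 0 0 0;1 -0.4 0 0 0 0;0.8 -0.35 0 0 0 0;0 0 0 0 0 0' >/dev/null; python3 fs.py; python3 -m crank '.5 -0.25 0 0 0 0;.5 -.25 0 0 0 0;0 0 0 0 0 0' >/dev/null; python3 fs.py
```

```text
th 0.899 r 0.0513 z 0.0847 | Ft -10.9 Fr 0.6 Fz 5.2 | exp spring 6.7 [0.0023 0.0059] 28.1
th 0.913 r 0.0512 z 0.0848 | Ft -11.3 Fr -0.9 Fz 4.4 | exp spring 6.8 [0.0021 0.0061] 28.475
```

```bash
python3 -m crank '.5 -0.2 0 0 0 0;.5 -.2 0 0 0 0;.5 -.2 0 0 0 0;.5 -.2 0 0 0 0' >/dev/null; python3 fs.py; python3 -m crank '.5 -0.2 0 0 0 0;.5 -.2 0 0 0 0;.5 -.2 0 0 0 0;.5 -.2 0 0 0 0' >/dev/null; python3 fs.py;  python3 -m crank '.5 -0.2 0 0 0 0;.5 -.2 0 0 0 0;.5 -.2 0 0 0 0;0 0 0 0 0 0' >/dev/null; python3 fs.py
```

```text
th 0.948 r 0.0512 z 0.0848 | Ft -12.6 Fr -1.2 Fz 5.3 | exp spring 7.0 [0.0016 0.0063] 28.975
th 0.990 r 0.0514 z 0.0848 | Ft -11.4 Fr -2.4 Fz 5.5 | exp spring 7.2 [0.0014 0.0061] 29.475
th 1.023 r 0.0515 z 0.0848 | Ft -11.9 Fr -2.7 Fz 6.3 | exp spring 7.3 [0.0012 0.0059] 29.975
```

```bash
python3 -m crank '.5 -0.25 0 0 0 0;.5 -.25 0 0 0 0;0 0 0 0 0 0' >/dev/null; python3 fs.py; python3 -m crank '-.8 0.5 0 0 0 0;-.8 .5 0 0 0 0;-.8 .5 0 0 0 0;-.8 .5 0 0 0 0;0 0 0 0 0 0' >/dev/null; python3 fs.py
```

```text
th 1.044 r 0.0516 z 0.0848 | Ft -11.6 Fr -3.1 Fz 5.7 | exp spring 7.4 [0.0011 0.0059] 30.35
th 1.031 r 0.0518 z 0.0848 | Ft -5.2 Fr -2.0 Fz 6.5 | exp spring 7.4 [0.0026 0.0032] 30.975
```

```bash
for i in 1; do python3 -m crank '-.5 .25 0 0 0 0;-.5 .25 0 0 0 0;-.5 .25 0 0 0 0;-.5 .25 0 0 0 0;-.5 .25 0 0 0 0' >/dev/null; python3 fs.py; done; python3 -m crank '-.5 .25 0 0 0 0;-.5 .25 0 0 0 0;-.5 .25 0 0 0 0;-.5 .25 0 0 0 0;-.5 .25 0 0 0 0' >/dev/null; python3 fs.py
```

```text
th 1.019 r 0.0519 z 0.0848 | Ft -0.1 Fr -0.8 Fz 7.2 | exp spring 7.3 [0.0038 0.0014] 31.6
th 0.966 r 0.0520 z 0.0848 | Ft -1.7 Fr -0.5 Fz 5.7 | exp spring 7.0 [0.0042 0.0018] 32.225
```

```bash
python3 -m crank '-.5 .25 0 0 0 0;-.5 .25 0 0 0 0;-.5 .25 0 0 0 0;-.5 .25 0 0 0 0' >/dev/null; python3 fs.py;  python3 -m crank '-.5 .2 0 0 0 0;-.5 .2 0 0 0 0;-.5 .2 0 0 0 0;-.5 .2 0 0 0 0' >/dev/null; python3 fs.py
```

```text
th 0.917 r 0.0521 z 0.0848 | Ft -0.3 Fr 0.9 Fz 5.1 | exp spring 6.8 [0.0043 0.0021] 32.725
th 0.862 r 0.0520 z 0.0847 | Ft -1.8 Fr 2.1 Fz 6.3 | exp spring 6.5 [0.004  0.0028] 33.225
```

```bash
python3 -m crank '-.5 .25 0 0 0 0;-.5 .25 0 0 0 0;-.5 .2 0 0 0 0;-.5 .2 0 0 0 0' >/dev/null; python3 fs.py;  python3 -m crank '-.5 .25 0 0 0 0;-.5 .2 0 0 0 0;-.5 .2 0 0 0 0;-.5 .2 0 0 0 0' >/dev/null; python3 fs.py
```

```text
th 0.791 r 0.0512 z 0.0836 | Ft -6.2 Fr 2.8 Fz 4.1 | exp spring 6.2 [0.0023 0.0034] 33.725
th 0.759 r 0.0513 z 0.0835 | Ft -4.3 Fr 2.8 Fz 3.3 | exp spring 6.1 [0.0027 0.0028] 34.225
```

```bash
python3 -m crank '-.5 .2 0 0 0 0;-.5 .15 0 0 0 0;-.5 .15 0 0 0 0;-.5 .15 0 0 0 0' >/dev/null; python3 fs.py;  python3 -m crank '-.5 .15 0 0 0 0;-.5 .15 0 0 0 0;-.5 .15 0 0 0 0;-.5 .1 0 0 0 0' >/dev/null; python3 fs.py
```

```text
th 0.752 r 0.0510 z 0.0833 | Ft -0.9 Fr 5.5 Fz 5.8 | exp spring 6.0 [0.0033 0.0013] 34.725
th 0.743 r 0.0510 z 0.0833 | Ft 3.6 Fr 5.8 Fz 5.8 | exp spring 6.0 [0.0045 0.0003] 35.225
```

```bash
python3 -m crank '1 0.8 0 0 0 0;1 0.8 0 0 0 0;0 0 0 0 0 0' >/dev/null; python3 fs.py;  python3 -m crank '.7 .7 0.3 0 0 0;.7 .5 0.3 0 0 0;0 0 0 0 0 0' >/dev/null; python3 fs.py
```

```text
th 0.748 r 0.0515 z 0.0830 | Ft -0.1 Fr 1.9 Fz 6.9 | exp spring 6.0 [ 0.0017 -0.0002] 35.6
th 0.755 r 0.0519 z 0.0818 | Ft -1.9 Fr 0.7 Fz 7.6 | exp spring 6.0 [ 0.0002 -0.0007] 35.975
```

```bash
python3 -m crank '.7 .2 0.5 0 0 0;.5 .2 0.5 0 0 0;0 0 0 0 0 0' >/dev/null; python3 fs.py;  python3 -m crank '.4 .1 0.6 0 0 0;.3 0 0.6 0 0 0;0 0 0 0 0 0' >/dev/null; python3 fs.py
```

```text
th 0.761 r 0.0519 z 0.0800 | Ft -3.2 Fr 0.1 Fz 7.0 | exp spring 6.1 [-0.001  -0.0007] 36.35
th 0.764 r 0.0520 z 0.0784 | Ft -4.9 Fr -1.6 Fz 5.5 | exp spring 6.1 [-0.0014 -0.0006] 36.725
```

```bash
python3 -m crank '.1 -.1 0.8 0 0 0;0 0 0.8 0 0 0;0 0 0 0 0 0' >/dev/null; python3 fs.py;  python3 -m crank '0 0 0.8 0 0 0;0 0 0.8 0 0 0;0 0 0 0 0 0' >/dev/null; python3 fs.py; python3 -m crank '0 0 0.8 0 0 0;0 0 0.6 0 0 0;0 0 0 0 0 0' >/dev/null; python3 fs.py
```

```text
th 0.765 r 0.0520 z 0.0766 | Ft -4.5 Fr -1.7 Fz 5.4 | exp spring 6.1 [-0.0013 -0.0005] 37.1
th 0.766 r 0.0520 z 0.0750 | Ft -4.5 Fr -1.2 Fz 5.1 | exp spring 6.1 [-0.0013 -0.0006] 37.475
th 0.766 r 0.0520 z 0.0736 | Ft -5.3 Fr -1.2 Fz 5.9 | exp spring 6.1 [-0.0013 -0.0006] 37.85
```

```bash
python3 -m crank '0 0 0.6 0 0 0;0 0 0 0 0 0;0 0 0 0 0 0' >/dev/null; python3 fs.py;  python3 -m crank '0 0 0.6 0 0 0;0 0 0 0 0 0;0 0 0 0 0 0' >/dev/null; python3 fs.py; python3 -m crank '0 0 0.6 0 0 0;0 0 0 0 0 0;0 0 0 0 0 0' >/dev/null; python3 fs.py
```

```text
th 0.765 r 0.0520 z 0.0730 | Ft -4.7 Fr -1.3 Fz 5.0 | exp spring 6.1 [-0.0013 -0.0005] 38.225
th 0.765 r 0.0520 z 0.0729 | Ft -5.4 Fr -1.6 Fz 7.3 | exp spring 6.1 [-0.0014 -0.0006] 38.6
th 0.765 r 0.0521 z 0.0730 | Ft -4.9 Fr -3.5 Fz 8.3 | exp spring 6.1 [-0.0014 -0.0005] 38.975
```

```bash
python3 -m crank '-0.8 -.2 -.7 0 0 0;-.8 -.2 -.7 0 0 0;0 0 0 0 0 0' >/dev/null; python3 fs.py;  python3 -m crank '-.5 -.1 -.4 0 0 0;0 0 0 0 0 0;0 0 0 0 0 0' >/dev/null; python3 fs.py
```

```text
th 0.763 r 0.0519 z 0.0730 | Ft -0.5 Fr 1.6 Fz 1.4 | exp spring 6.1 [ 0.0004 -0.0007] 39.35
th 0.759 r 0.0517 z 0.0731 | Ft 2.6 Fr 4.1 Fz -2.1 | exp spring 6.1 [ 0.0005 -0.0008] 39.725
```

```bash
python3 -m crank '.5 1.2 .7 0 0 0;0 0 0 0 0 0;0 0 0 0 0 0' >/dev/null; python3 fs.py;  python3 -m crank '0 0 0 0 0 0;0 0 0 0 0 0;0 0 0 0 0 0;0 0 0 0 0 0' -0.3 20; python3 fs.py; python3 pin.py pics/w17.png
```

```text
th 0.755 r 0.0521 z 0.0731 | Ft 4.1 Fr -2.0 Fz 1.4 | exp spring 6.0 [-0.0007 -0.0014] 40.1
time: 40.6
eef_pos: [0.6453, 0.0035, 0.0736]
tcp_rot: [0.823, 0.567, 0.0, 0.0]
contact_force: [0.8, -0.7, 0.0]
opening: 0.347
th 0.733 r 0.0534 z 0.0736 | Ft -0.7 Fr 0.8 Fz 1.2 | exp spring 5.9 [0.     0.0003] 40.6
[0.64534506 0.00347702 0.0736192 ] 0.0022950418007358156 0.34670552800184984 [ 0.78712907 -0.74236825  0.00774035]
[ 297  274   42   37 1185] [317.36202532 291.99240506] [ 0.67470633 -0.00770051  0.078     ]
[[-238.19382122  250.75029972]]
```

View pics/w17.png

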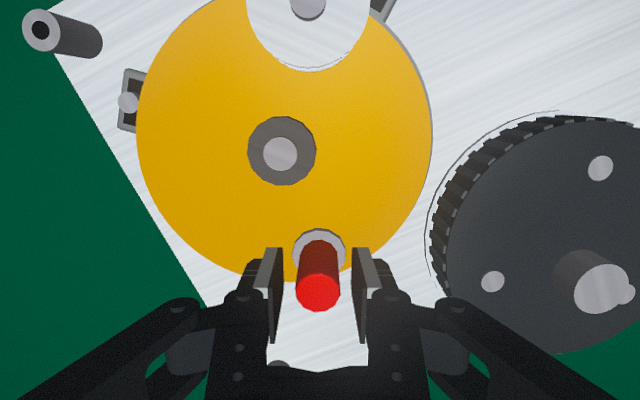

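```bash
python3 -m crank '0 0 -15 0 0 0;0 0 -25 0 0 0;0 0 -35 0 0 0;0 0 -40 0 0 0;0 0 -30 0 0 0'; python3 -m crank '0 0 0 0 0 0;0 0 0 0 0 0;0 0 0 0 0 0'; python3 pin.py pics/w18.png; python3 eye.py
python3 - <<'E'
from h import *
im=optics.read_camera("scene"); cv2.imwrite("pics/s5.png",cv2.resize(im[130:310,250:460],None,fx=3.3,fy=3.3,interpolation=cv2.INTER_CUBIC)[:,:,::-1])
E
```

```text
time: 41.28
eef_pos: [0.6459, 0.0038, 0.2222]
tcp_rot: [0.823, 0.568, 0.001, 0.001]
contact_force: [0.1, 0.2, -0.5]
opening: 0.35
time: 41.65
eef_pos: [0.6441, 0.004, 0.2161]
tcp_rot: [0.823, 0.568, -0.001, -0.001]
contact_force: [0.1, 0.6, -0.2]
opening: 0.352
[0.64405985 0.00401832 0.21612785] 0.003344664639447569 0.35230913770816363 [ 0.10390967  0.58559247 -0.16804341]
[307 187  21  21 347] [317.09221902 196.9481268 ] [ 0.65871594 -0.00145802  0.078     ]
[[-31.86985986 192.50767797]]
41.7 [0.64419643 0.00399847 0.21626506] [ 0.8234  0.5675 -0.0013 -0.0012] 0.0065574576093849575
axis [0.5930817  0.00696987] r 0.06556424257209302 385
blob [264.53374233 199.2208589 ] 326 [ 0.640218   -0.04409026  0.094     ] 0.06949077249881015 -0.8253359087669684
```

View pics/w18.png

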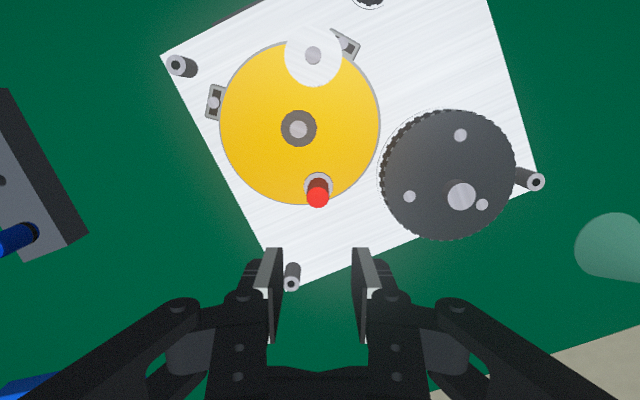

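View pics/s5.png

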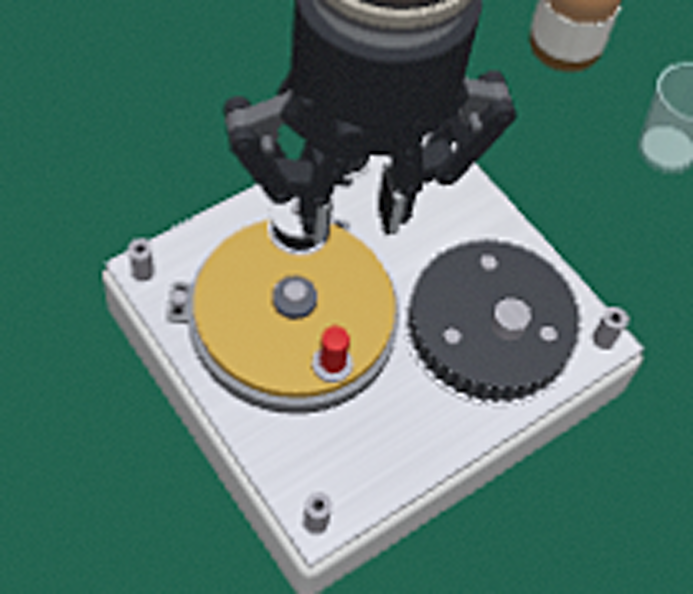

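Run:
```python
from h import *
C=cam("wrist"); im=cv2.imread("pics/w18.png")
cv2.imwrite("pics/w18z.png",cv2.resize(im[160:220,280:360],None,fx=9,fy=9,interpolation=cv2.INTER_CUBIC))
T=pix2w("wrist",(317.1,196.9),.132,C); print("headtop",T)
ax=np.array([.593,.007]); d=T[:2]-ax; print("theta",np.arctan2(d[1],d[0])+.807,np.hypot(*d))
b=np.array([T[0],T[1],.098]); print("upright collar centre would be at",w2pix("wrist",b,C), "edges",w2pix("wrist",[b+R.from_euler('z',k*np.pi/2).apply([.013,0,0]) for k in range(4)],C).round(1))
```

```text
headtop [0.64557317 0.0035605  0.132     ]
theta 0.741670023997857 0.05268555820396772
upright collar centre would be at [[317.02332901 186.44740882]] edges [[322.3 200. ]
 [331.1 181.2]
 [311.6 172.6]
 [303.  191.6]]
```

View pics/w18z.png

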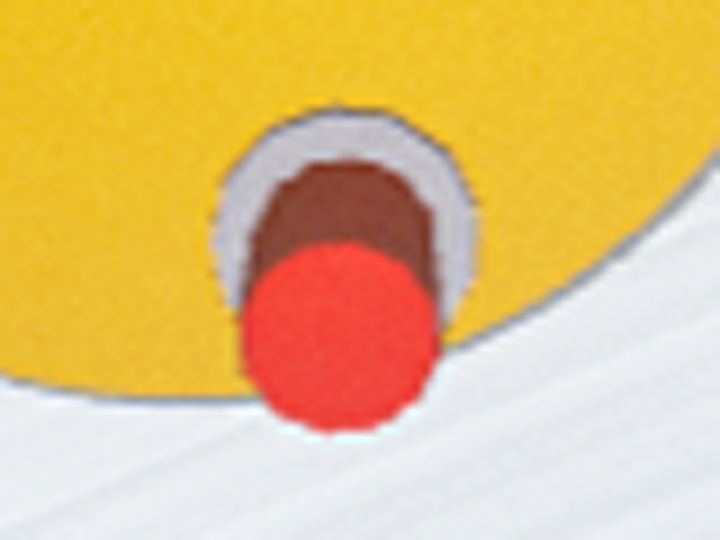

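```bash
python3 -m crank '0 0 0 0 0 0;0 0 0 0 0 0'
python3 - <<'E'
from plant import ctrl
print(ctrl.sign_off())
E
```

```text
time: 42.05
eef_pos: [0.6451, 0.0039, 0.2182]
tcp_rot: [0.823, 0.568, -0.0, -0.0]
contact_force: [-0.5, -0.4, -0.3]
opening: 0.351
the job is handed in; nothing more can be done
None
```

The lock pin is fully home in the wheel and holding it on its own. I released it, backed the gripper well clear and handed the job in at about 42 s of the 72 s. No verdict was reported.

**What I did:** I took the smaller red pin out of the tool block, leaving the bigger look-alike on the bench. I set it in the eye and swung the wheel anticlockwise with light pressure on the plate. The pin dropped in and I pushed it home with under 10 N.

**Last checks:**
- **Depth:** the pin stopped with its lower end at about 72 mm, the home height, and the downward force then rose as the collar met the wheel.
- **Wheel angle:** about 0.74 rad, worked out from the pin head in the wrist picture.
- **Upright:** the pin leans about 0.03 rad by the wrist picture. It stayed put when the fingers opened and withdrew.
- **Contact:** the force readings are back to noise, so the robot touches nothing.
- **Drivers, bottle and beaker:** I never touched them, but I did not measure their positions again at the end.

**What disagreed or went wrong:**
- **First grasp:** it closed just above the pin's head. The fingertips seemed to sit about 30 mm behind the stated tool point, so I went lower and gripped again.
- **First sweep:** at about 1 mm per step it passed over the lock hole without dropping in. I swept on to about 1.04 rad and found the hole on a slower sweep back, near 0.76 rad.
- **Sideways force:** it reached about 13 N during the search, more than the spring should give. I put this down to friction of the tip on the plate.

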